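# Put the dish shaker into service

## Robot

A 6-joint arm with a two-finger parallel gripper is mounted at the origin on a cart in front of the work surface, level with it; the furniture and walls round the work are solid. World frame = base frame: x ahead of the robot, y to its left, z up, the work surface at z = 0. Lengths are in m, angles in rad, forces in N, time in s.
With the tool pointing down it reaches from about 0.275 to 1 m from the base axis. Payload 8.4 kg.
Tool frame: the origin (TCP) lies at the very end of the fingers, on their centre line; the grasp point (between the pads) lies 19 mm behind it; z points along the fingers, y is the line along which they close (so a half turn about z gives the same grasp; the last joint's range is limited). The gripper opens to 85 mm and grips with 20 to 120 N. Pads are 22 mm wide; open, the fingers measure 114 mm over their backs; the gripper's body (76 mm by 85 mm) begins 54 mm behind the grasp point. The pads swing forward as they close: fully open they stand 13 mm farther back than shut.
Start: joints at [-1.21, 0.353, 1.633, -0, 1.155, -0.002], TCP at [0.222, -0.584, 0.231] pointing down, gripper open.
Joint ranges: [-2.63, 2.63], [-0.92, 2.1], [0.06, 2.66], [-1.3, 4.44], [0, 2.69], [-3.02, 3.02]. Speed limits (rad/s): [2.22, 2.22, 2.79, 3.14, 3.14, 3.14].

## Interface

Orientations are given as a unit quaternion [w, x, y, z].
In Python, from bench import arm gives the robot as it stands. The module is installed in compiled form; this text tells all that it offers.
- The arm moves only by the tool move_arm, never from a script. Its argument "targets" is a list of rows, each an object with "twist": the turn, a rotation vector about the tool's x, y, z in rad, a list of three; "travel": the shift along the tool's x, y, z in m, a list of three; "gripper": the opening, from 0 (shut) to 1 (fully open). A call has 1 to 5 rows; each row is the pose to reach, as a shift and turn from the pose commanded when the call began, along the tool's axes at that moment; what a row does not reach only later rows make up. A row lasts 1/12 s, in which the tool goes at most 41.7 mm and 7.16 degrees, less where a joint would pass 70% of its speed; a pose out of reach is approached as far as the arm can. A call with a gripper value outside its range is refused whole. The fingers move at their own pace and stop on an object; "grip_force" is the grip in N (left out, the last holds). Time passes only in rows, so rows that repeat a pose let the fingers close. It gives the time, the measured TCP pose, the force, the opening and the grip force at its end, in the units of the state.
- arm.state(): the state, without advancing time (a new reading comes with each control period).
- arm.capture(name): name is "scene" or "top"; returns a dict with "color" (480x640x3 uint8, red, green, blue), "fx", "fy", "cx", "cy" (pixels), "distortion" ([k1, k2, p1, p2, k3] as OpenCV has them; the pictures are not rectified), "cam_to_world" (4x4, takes a point from camera to world coordinates). Camera axes: x right, y down, z forward; pixel columns grow to the right and rows downward; lengths in m; the calibration is good to about 2 mm. A picture is of the moment at which its call begins. There is no depth.
- arm.finish_job(): hands the job in; it is judged then, once.
Trained networks look in the newest picture that a camera, given by its name, has taken for a name from the list of things; names that differ only in an ending like _2 or _b are one class to them, and where a whole thing is asked for, a point or a joint stands for the part that bears it (a point fixed in the world has none). Each returns a list of dicts, best first, with "p" (0 to 1); they miss things now and then, are a little off and sometimes report something else, mostly with a low value. They report only what shows in the picture. A call takes as long as a camera call. They do not tell look-alikes from the thing itself.
- arm.cut_out(camera, query): "mask" (480x640 bool, what is visible of it) and "pixel" ([column, row] in pixels, amid what is visible of it).
The state is a dict: "t": time; "joint_pos": joint angles; "dq": joint speeds; "joint_efforts": joint torques, N m; "ee_pos": TCP position; "tool_rot": TCP orientation; "force": force on the tool from outside, world axes, zero at the start; "moment": the same for the moment, N m; "width": finger opening in m; "gripper_force": force on a finger pad.
Only numpy, scipy, OpenCV 4.12 (cv2) and the standard library are available. Lean on these libraries where they do the work, as an engineer would, in place of code of your own. Each camera call takes 0.05 s, during which the arm holds its last target. There are 200 camera calls.

## Task

Put the little shaker into service. First free its deck: give every transport key in the shaker's front strip a turn so that it lines up with its slot, draw it up out of the guard without force, and put it in the grey parts bin. Then stand all the dishes flat and side by side, wholly on the black deck mat, and slide each of the two faders on the control bar until it is level with the white tab beside its track; only when all that is done, slide the run switch (the short track) fully over to the right. Leave the bottles and the marker where they are.

Things in the scene. Friction and masses are not known exactly. Their poses are not given: they have to be found in the camera images.
- shaker: fixed bench shaker, 174 (x) x 250 (y) x 45 mm tall, white housing. Origin: on the worktop under it, z up, front side -x. Front strip (its x from -77 to -23 mm): flat aluminium guard plate with three key slots. Rest (x from -23 to 97 mm): the deck with a black rubber mat. It is turned about the vertical by up to 0.1 rad
- deck (a point): centre of the deck mat's top, 45 mm above the worktop; axes as the shaker's. The deck is 116 (x) x 242 (y) mm inside a 4 mm high, 4 mm thick lip along its rear and both ends. Three dishes fit side by side, at x = -8 and y = -68, 0 and 68 mm. Keep the arm clear of the 0.35 m tall cream instrument close behind it (front face at world x = 0.56, for y above 0.24)
- slot0 (a point): centre of the left guard slot at the plate's top, 45 mm above the worktop. The slot is 40 mm long along this point's x and 13 mm wide along y, through a 4 mm plate over a hollow. Slots are 64 mm apart
- slot1 (a point): centre of the middle guard slot at the plate's top, 45 mm above the worktop. The slot is 40 mm long along this point's x and 13 mm wide along y, through a 4 mm plate over a hollow. Slots are 64 mm apart
- slot2 (a point): centre of the right guard slot at the plate's top, 45 mm above the worktop. The slot is 40 mm long along this point's x and 13 mm wide along y, through a 4 mm plate over a hollow. Slots are 64 mm apart
- key0: left key, loose, 60 g, 58 mm tall, may be absent. Origin: under its round collar (26 mm across), resting on the plate; z up. Handle: black paddle 34 (key x) x 10 (y) mm, 12 to 42 mm above. Under the plate a blade 34 (x) x 8 (y) mm, 8 to 16 mm below the origin: it passes the slot only with key x along slot x (to 8 degrees); it starts turned 65 to 85 degrees counterclockwise of that
- key1: middle key, loose, 60 g, 58 mm tall, may be absent. Origin: under its round collar (26 mm across), resting on the plate; z up. Handle: black paddle 34 (key x) x 10 (y) mm, 12 to 42 mm above. Under the plate a blade 34 (x) x 8 (y) mm, 8 to 16 mm below the origin: it passes the slot only with key x along slot x (to 8 degrees); it starts turned 65 to 85 degrees counterclockwise of that
- key2: right key, loose, 60 g, 58 mm tall, may be absent. Origin: under its round collar (26 mm across), resting on the plate; z up. Handle: black paddle 34 (key x) x 10 (y) mm, 12 to 42 mm above. Under the plate a blade 34 (x) x 8 (y) mm, 8 to 16 mm below the origin: it passes the slot only with key x along slot x (to 8 degrees); it starts turned 65 to 85 degrees counterclockwise of that
- dish0: round clear plastic dish, loose, 60 mm across, 13 mm tall, 30 g. Origin: centre of its underside; z up. Starts flat on the open worktop, right of the control bar or behind the keyboard (20 mm tall) short of the monitor. May be absent
- dish1: round clear plastic dish, loose, 60 mm across, 13 mm tall, 30 g. Origin: centre of its underside; z up. Starts flat on the open worktop, right of the control bar or behind the keyboard (20 mm tall) short of the monitor. May be absent
- dish2: round clear plastic dish, loose, 60 mm across, 13 mm tall, 30 g. Origin: centre of its underside; z up. Starts flat on the open worktop, right of the control bar or behind the keyboard (20 mm tall) short of the monitor. May be absent
- bin: grey open parts bin, loose, 100 x 100 x 50 mm tall outside, walls and floor 4 mm, 0.5 kg. Origin: centre of its underside. Keys may lie in it in any attitude
- console: fixed control bar, grey, 60 (x) x 275 (y) x 22 mm tall; origin under its centre on the worktop, z up; it is turned about the vertical by up to 0.08 rad. Along its middle, from its +y (left) end to its -y (right) end, lie three tracks in one line: speed fader, time fader, run switch; neighbouring grips are never less than 45 mm apart
- speed_grip (a point): centre of the top, 56 mm above the worktop, of a fader grip on the control bar: a black block 14 (console x) x 20 (console y) x 30 mm tall, whose foot is 4 mm above the bar. It slides along the console's -y with about 1.5 N of friction and stays where it is left. This is the speed fader, the left one
- time_grip (a point): centre of the top, 56 mm above the worktop, of a fader grip on the control bar: a black block 14 (console x) x 20 (console y) x 30 mm tall, whose foot is 4 mm above the bar. It slides along the console's -y with about 1.5 N of friction and stays where it is left. This is the time fader, the middle one
- run_grip (a point): centre of the top, 56 mm above the worktop, of the run switch grip, at the right end of the bar: a block like the faders', sliding along the console's -y (to the right) by 25 mm, friction about 1.5 N
- speed_tab (a point): top of the white index tab of the speed fader, 27 mm above the worktop: a low 14 x 8 mm tab on the near side of its track (20 mm to console -x of the track's middle). The fader is set when its grip has the same console y as the tab. It stands 6 mm above the bar and only marks the place (stiff, not to be moved)
- time_tab (a point): top of the white index tab of the time fader, 27 mm above the worktop: a low 14 x 8 mm tab on the near side of its track (20 mm to console -x of the track's middle). The fader is set when its grip has the same console y as the tab. It stands 6 mm above the bar and only marks the place (stiff, not to be moved)
- speed (a joint): position of the speed fader, 0 (left end) to 0.06 m (right end)
- time (a joint): position of the time fader, 0 (left end) to 0.06 m (right end)
- run (a joint): position of the run switch: 0 = off (left end), 0.025 m = fully on (right end)
- wash_bottle: white wash bottle, 68 mm across, 190 mm tall with its bent jet, a bystander; origin: under its centre, z up
- amber_bottle: small amber bottle, 44 mm across, 88 mm tall, a bystander; origin: under its centre, z up
- marker: felt marker lying on the worktop, 14 x 129 x 16 mm, a bystander; origin: under its centre, length along its y
There are look-alikes about, which are no part of the job. Leave any green or turquoise look-alike of the dish2 alone.

How it is judged:
By the outcome, as a careful person would: the job done as asked, in the order asked, and still so for the second after the job is handed in, with the robot touching nothing.
Of key0, key1, key2 only 2 to 3 are there at a start; the rules pass over those that are not, and their reading is None.
Of dish0, dish1, dish2 only 2 to 3 are there at a start; the rules pass over those that are not, and their reading is None.
At some moment in a run one of dish0, dish1, dish2 may be knocked a few centimetres aside while the robot is not near it.
It also fails if it takes over 210 s, if anything falls off the work surface, if the arm or the gripper's body presses on something with over 40 N, if the wrist force passes 120 N, or if a joint passes its speed limit or range.

## Working session

There is one attempt and no reset: what is moved stays moved. The work goes in short steps, Python scripts to look and compute and a tool call to move; the robot and the scene stay as the last step left them, time stands still between calls to the robot, and variables do not carry over. Pictures are saved under pics/ and viewed, at most 14 in all, crops included, and the job is handed in when it is done.

Besides the shell and the picture viewer there is one more tool, called after "Call:" as a command line: name --argument value ..., lists and objects as JSON in quotes. move_arm: Moves the arm, as the interface text tells. Its arguments: {"type":"object","properties":{"targets":{"type":"array"},"grip_force":{"type":"number"}},"required":["targets"]}

```bash
mkdir -p pics; cat > h.py <<'E'
import numpy as np, cv2
from bench import arm
from scipy.spatial.transform import Rotation as R
def cap(n,f=None):
    c=arm.capture(n)
    if f: cv2.imwrite('pics/'+f,c['color'][:,:,::-1])
    return c
def K(c): return np.array([[c['fx'],0,c['cx']],[0,c['fy'],c['cy']],[0,0,1.]])
def px2w(c,px,z):
    p=cv2.undistortPoints(np.array(px,float).reshape(-1,1,2),K(c),np.array(c['distortion'])).reshape(-1,2)
    T=np.array(c['cam_to_world']); d=np.c_[p,np.ones(len(p))]@T[:3,:3].T; o=T[:3,3]
    return o+d*((z-o[2])/d[:,2])[:,None]
def w2px(c,P):
    T=np.linalg.inv(np.array(c['cam_to_world'])); 
    return cv2.projectPoints(np.array(P,float).reshape(-1,3),cv2.Rodrigues(T[:3,:3])[0],T[:3,3],K(c),np.array(c['distortion']))[0].reshape(-1,2)
E
python3 - <<'E'
from h import *
for n in('top','scene'):
    c=cap(n,n+'0.png'); print(n,np.round(c['cam_to_world'],3).tolist(),c['fx'])
s=arm.state(); print(s['t'],s['ee_pos'],s['tool_rot'],s['width'])
E
```

```text
top [[-0.032, -0.979, 0.2, 0.207], [-0.999, 0.031, -0.01, -0.103], [0.003, -0.2, -0.98, 1.622], [0.0, 0.0, 0.0, 1.0]] 451.9437670378429
scene [[0.719, -0.427, 0.548, -0.422], [-0.695, -0.437, 0.571, -1.074], [-0.004, -0.791, -0.611, 1.111], [0.0, 0.0, 0.0, 1.0]] 479.92656813297407
0.1 [ 0.22163789 -0.58391104  0.23061438] [-6.46347990e-04  9.83598959e-01  1.80368114e-01 -1.18423172e-04] 0.08565649042333147
```

View pics/top0.png

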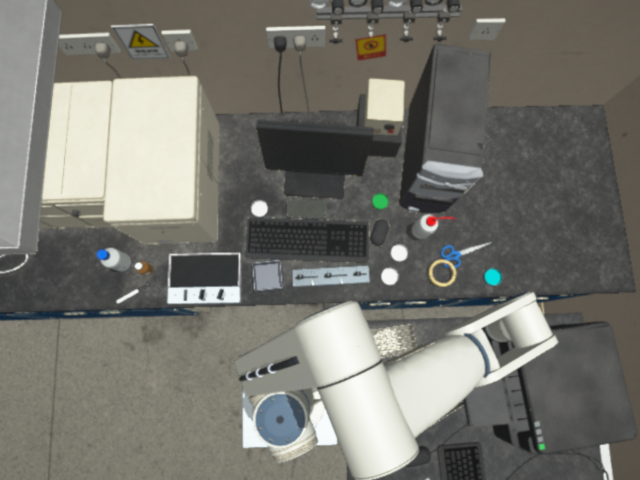

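View pics/scene0.png

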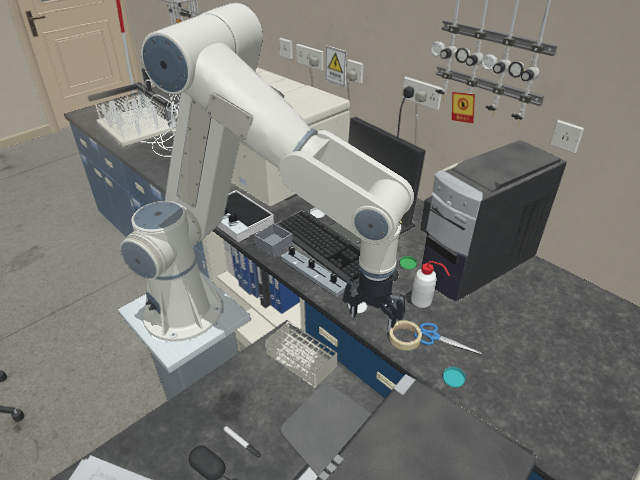

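The top view shows the shaker around (205,277), the bin at (267,275), the console around (331,275), and three clear or white dishes at (260,208), (399,253) and (390,276). The green (380,201) and turquoise (492,276) ones are look-alikes. The scene view shows the arm standing over the dishes to the right of the bar.

```bash
cat > m.py <<'E'
from h import *
c=cap('top'); im=c['color'][:,:,::-1]
cv2.imwrite('pics/crop1.png',cv2.resize(im[245:310,160:320],None,fx=5,fy=5,interpolation=cv2.INTER_CUBIC))
cv2.imwrite('pics/crop2.png',cv2.resize(im[240:300,280:410],None,fx=6,fy=6,interpolation=cv2.INTER_CUBIC))
for q,z in [('key0',.087),('dish0',.013),('bin',.05),('shaker',.045),('console',.022),('speed_grip',.056),('speed_tab',.027)]:
    for d in arm.cut_out('top',q)[:7]:
        ys,xs=np.nonzero(d['mask']); m=d['mask'].astype(np.uint8)
        r=cv2.minAreaRect(px2w(c,np.c_[xs,ys],z)[:,:2].astype(np.float32)*1000)
        print(q,round(d['p'],2),np.round(d['pixel']),'n',len(xs),'cen',np.round(px2w(c,[[xs.mean(),ys.mean()]],z)[0,:2],4),'rect',np.round(r[0]),np.round(r[1]),round(r[2],1))
E
python3 m.py
```

```text
key0 0.6 [221. 293.] n 58 cen [0.3631 0.2166] rect [365. 216.] [24. 31.] 88.3
key0 0.39 [203. 294.] n 63 cen [0.3651 0.2785] rect [367. 278.] [31. 24.] 0.9
dish0 0.71 [391. 280.] n 215 cen [ 0.4167 -0.3749] rect [ 416. -375.] [55. 57.] 42.5
dish0 0.67 [380. 196.] n 205 cen [ 0.6995 -0.3559] rect [ 700. -357.] [56. 60.] 43.7
dish0 0.6 [400. 253.] n 217 cen [ 0.5009 -0.4127] rect [ 501. -412.] [56. 58.] 42.4
dish0 0.5 [492. 278.] n 205 cen [ 0.4027 -0.7472] rect [ 402. -748.] [58. 55.] 84.0
dish0 0.46 [262. 205.] n 212 cen [0.6854 0.0926] rect [686.  93.] [60. 58.] 88.2
bin 0.62 [268. 275.] n 875 cen [0.4271 0.0608] rect [427.  61.] [106. 103.] 4.0
console 0.79 [330. 276.] n 1372 cen [ 0.4232 -0.1604] rect [ 424. -162.] [ 66. 278.] 1.8
```

View pics/crop1.png

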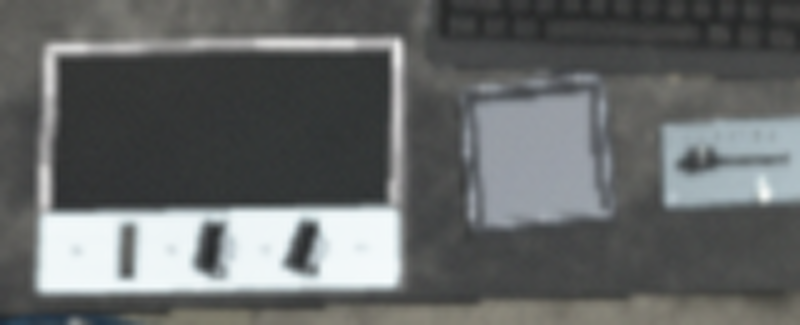

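View pics/crop2.png

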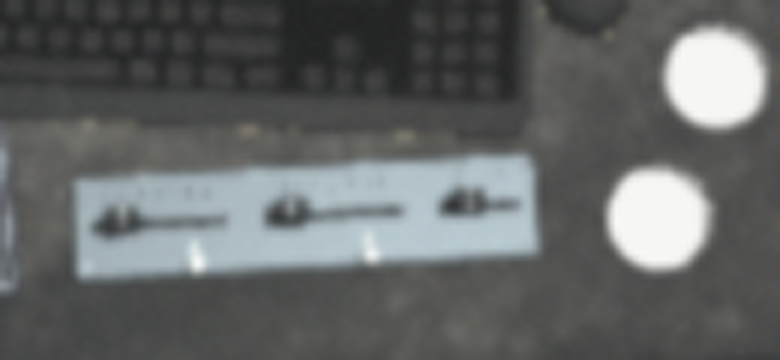

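The crops show slot0 empty at crop1 (127,250), and keys at slot1 (211,248) and slot2 (303,248). Crop2 has grips at (120,220), (288,212) and (463,204), with white tabs at (196,258) and (371,250). The key angles need a closer look.

```bash
python3 - <<'E'
from h import *
a=cap('top')['color'][:,:,::-1]; b=cap('scene')['color'][:,:,::-1]
f=lambda im,s:cv2.resize(im,(800,290),interpolation=cv2.INTER_CUBIC)
print
cv2.imwrite('pics/k.png',np.vstack([f(a[284:306,166:228],0),f(b[188:238,205:305],0)]))
E
```

```text
(no output)
```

View pics/k.png

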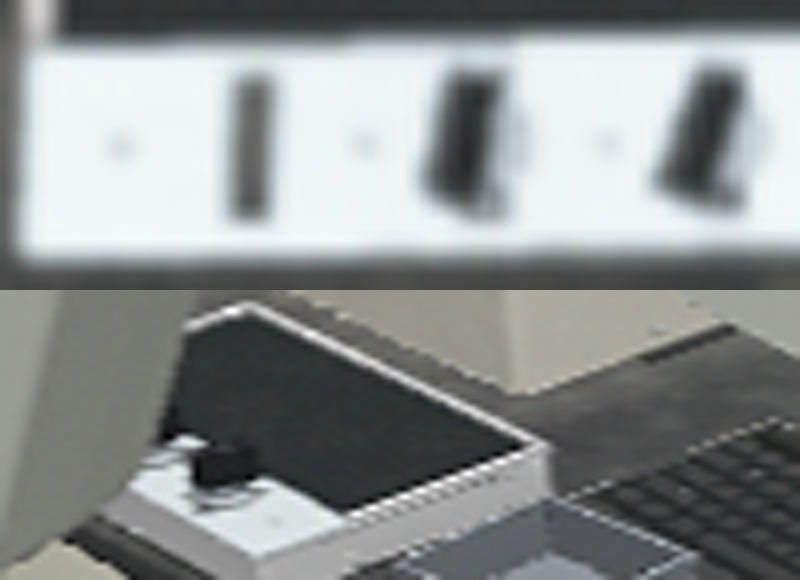

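Call:
move_arm --targets '[{"twist": [0, 0, 0.12], "travel": [0, 0, -0.04], "gripper": 1}, {"twist": [0, 0, 0.24], "travel": [0, 0, -0.05], "gripper": 1}, {"twist": [0, 0, 0.3628], "travel": [0, 0, -0.05], "gripper": 1}, {"twist": [0, 0, 0.3628], "travel": [0, 0, -0.05], "gripper": 1}]'

```text
t: 0.93
ee_pos: [0.222, -0.5848, 0.2825]
tool_rot: [0.001, 1.0, -0.003, 0.0]
force: [0.4, -0.1, 0.0]
width: 0.0854
gripper_force: 0.0
```

In the enlargement the paddles at (465,130) and (705,135) look nearly parallel to the empty slot at (250,147). That conflicts with the stated 65–85°. I'll project both hypotheses into the two pictures to check.

```bash
cat > k2.py <<'E'
from h import *
import sys
u=lambda a:[(160+(x+.5)/5-.5,245+(y+.5)/5-.5) for x,y in a]
c=cap('top')
mat=px2w(c,u([(53,209),(389,207),(389,50),(58,55),(127,250)]),.045)[:,:2]
print(np.round(mat,4).tolist())
# yaw from the edges in y direction
e=mat[0]-mat[1]; print('yaw', np.arctan2(-e[0],e[1]), 'side', np.arctan2(*(mat[3]-mat[0])[::-1]),np.arctan2(*(mat[2]-mat[1])[::-1]))
yaw=np.arctan2(-e[0],e[1]); s0=mat[4]
ax=np.array([np.cos(yaw),np.sin(yaw)]); ay=np.array([-ax[1],ax[0]])
out=[]
for n,(r0,r1,c0,c1) in {'top':(284,306,166,228),'scene':(188,238,205,305)}.items():
    c=cap(n); 
    for hyp in(-15,75):
        im=cv2.resize(c['color'][r0:r1,c0:c1,::-1],(800,290),interpolation=cv2.INTER_CUBIC)
        fx,fy=800/(c1-c0),290/(r1-r0)
        for k in(1,2):
            o=s0-ay*.064*k; t=yaw+np.radians(hyp); kx=np.array([np.cos(t),np.sin(t)]); ky=np.array([-kx[1],kx[0]])
            for z in(.057,.087):
                P=[np.r_[o+kx*a*.017+ky*b*.005,z] for a,b in((1,1),(1,-1),(-1,-1),(-1,1))]
                q=(w2px(c,P)-[c0,r0]+.5)*[fx,fy]
                cv2.polylines(im,[q.astype(np.int32)],True,(0,0,255) if z>.06 else (0,200,0),1)
        out.append(im[::1])
cv2.imwrite('pics/k2.png',cv2.resize(np.vstack([np.hstack(out[:2]),np.hstack(out[2:])]),(800,290)))
E
python3 k2.py
```

```text
[[0.3995, 0.4024], [0.3938, 0.1663], [0.5055, 0.1666], [0.5093, 0.4023], [0.3692, 0.3496]]
yaw -0.024212012699346714 side -0.0005821250853194132 0.0027019907350490494
```

View pics/k2.png

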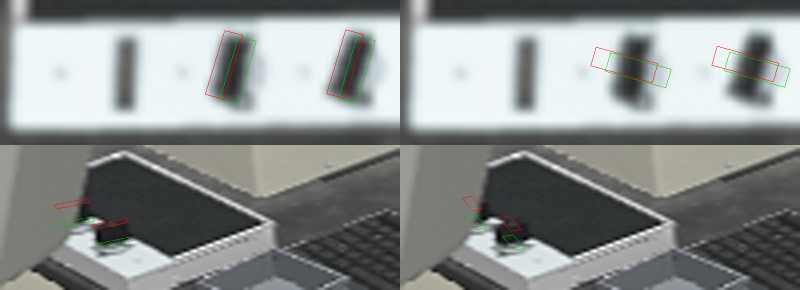

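The picture confirms that the paddles lie nearly along the slot, about −10° and −17° from it, so the physical turn needed is unclear. I'll test it by gripping gently and lifting in small steps. First I move above key2.

Call:
move_arm --targets '[{"twist": [0, 0, 0], "travel": [0.007, -0.04, 0], "gripper": 0.6}, {"twist": [0, 0, 0], "travel": [0.014, -0.08, 0], "gripper": 0.6}, {"twist": [0, 0, 0], "travel": [0.021, -0.12, 0], "gripper": 0.6}, {"twist": [0, 0, 0], "travel": [0.028, -0.16, 0], "gripper": 0.6}, {"twist": [0, 0, 0], "travel": [0.036, -0.2, 0], "gripper": 0.6}]'

```text
t: 1.5
ee_pos: [0.2574, -0.3822, 0.2804]
tool_rot: [-0.001, 1.0, 0.002, -0.0]
force: [1.4, 0.1, 0.5]
width: 0.0514
gripper_force: 0.0
```

Call:
move_arm --targets '[{"twist": [0, 0, 0], "travel": [0.007, -0.04, 0], "gripper": 0.6}, {"twist": [0, 0, 0], "travel": [0.014, -0.08, 0], "gripper": 0.6}, {"twist": [0, 0, 0], "travel": [0.021, -0.12, 0], "gripper": 0.6}, {"twist": [0, 0, 0], "travel": [0.028, -0.16, 0], "gripper": 0.6}, {"twist": [0, 0, 0], "travel": [0.036, -0.2, 0], "gripper": 0.6}]'

```text
t: 1.92
ee_pos: [0.2931, -0.1824, 0.2808]
tool_rot: [-0.0, 1.0, 0.001, -0.0]
force: [1.9, -0.0, 0.5]
width: 0.0511
gripper_force: 0.0
```

Call:
move_arm --targets '[{"twist": [0, 0, 0], "travel": [0.007, -0.04, 0], "gripper": 0.6}, {"twist": [0, 0, 0], "travel": [0.014, -0.08, 0], "gripper": 0.6}, {"twist": [0, 0, 0], "travel": [0.021, -0.12, 0], "gripper": 0.6}, {"twist": [0, 0, 0], "travel": [0.028, -0.16, 0], "gripper": 0.6}, {"twist": [0, 0, 0], "travel": [0.036, -0.2, 0], "gripper": 0.6}]'

```text
t: 2.33
ee_pos: [0.3291, 0.0176, 0.2811]
tool_rot: [0.0, 1.0, 0.002, 0.0]
force: [1.5, -0.8, -0.2]
width: 0.0513
gripper_force: 0.0
```

Call:
move_arm --targets '[{"twist": [0, 0, 0], "travel": [0.007, -0.04, 0], "gripper": 0.6}, {"twist": [0, 0, 0], "travel": [0.014, -0.08, 0], "gripper": 0.6}, {"twist": [0, 0, 0], "travel": [0.021, -0.12, 0], "gripper": 0.6}, {"twist": [0, 0, 0], "travel": [0.028, -0.16, 0], "gripper": 0.6}, {"twist": [0, 0, 0], "travel": [0.036, -0.2, 0], "gripper": 0.6}]'

```text
t: 2.75
ee_pos: [0.3651, 0.2178, 0.2809]
tool_rot: [0.0, 1.0, 0.002, -0.0]
force: [1.6, -1.1, 1.5]
width: 0.0516
gripper_force: 0.0
```

Call:
move_arm --targets '[{"twist": [0, 0, -0.12], "travel": [0, 0, 0.04], "gripper": 0.6}, {"twist": [0, 0, -0.24], "travel": [0, 0, 0.08], "gripper": 0.6}, {"twist": [0, 0, -0.36], "travel": [0, 0, 0.08], "gripper": 0.6}, {"twist": [0, 0, -0.48], "travel": [0, 0, 0.08], "gripper": 0.6}, {"twist": [0, 0, -0.6], "travel": [0, 0, 0.08], "gripper": 0.6}]'

```text
t: 3.17
ee_pos: [0.3649, 0.2154, 0.1998]
tool_rot: [0.0, 0.954, 0.3, -0.002]
force: [-0.3, 0.1, 0.5]
width: 0.0511
gripper_force: 0.0
```

Call:
move_arm --targets '[{"twist": [0, 0, -0.12], "travel": [0, 0, 0], "gripper": 0.6}, {"twist": [0, 0, -0.24], "travel": [0, 0, 0], "gripper": 0.6}, {"twist": [0, 0, -0.36], "travel": [0, 0, 0], "gripper": 0.6}, {"twist": [0, 0, -0.48], "travel": [0, 0, 0], "gripper": 0.6}, {"twist": [0, 0, -0.6], "travel": [0, 0, 0], "gripper": 0.6}]'

```text
t: 3.58
ee_pos: [0.3654, 0.2155, 0.2008]
tool_rot: [-0.0, 0.823, 0.569, -0.001]
force: [0.5, 0.2, 0.5]
width: 0.0512
gripper_force: 0.0
```

Call:
move_arm --targets '[{"twist": [0, 0, -0.12], "travel": [0, 0, 0], "gripper": 0.6}, {"twist": [0, 0, -0.24], "travel": [0, 0, 0], "gripper": 0.6}, {"twist": [0, 0, -0.36], "travel": [0, 0, 0], "gripper": 0.6}, {"twist": [0, 0, -0.48], "travel": [0, 0, 0], "gripper": 0.6}, {"twist": [0, 0, -0.6], "travel": [0, 0, 0], "gripper": 0.6}]'

```text
t: 4.0
ee_pos: [0.3654, 0.2154, 0.2008]
tool_rot: [-0.0, 0.618, 0.786, -0.001]
force: [-0.1, 0.0, -0.6]
width: 0.0512
gripper_force: 0.0
```

Call:
move_arm --targets '[{"twist": [0, 0, -0.12], "travel": [0, 0, 0], "gripper": 0.6}, {"twist": [0, 0, -0.24], "travel": [0, 0, 0], "gripper": 0.6}, {"twist": [0, 0, -0.36], "travel": [0, 0, 0], "gripper": 0.6}, {"twist": [0, 0, -0.48], "travel": [0, 0, 0], "gripper": 0.6}, {"twist": [0, 0, -0.6], "travel": [0, 0, 0], "gripper": 0.6}]'

```text
t: 4.42
ee_pos: [0.3654, 0.2155, 0.2008]
tool_rot: [-0.0, 0.358, 0.934, -0.0]
force: [0.6, -0.5, 0.7]
width: 0.0513
gripper_force: 0.0
```

Call:
move_arm --targets '[{"twist": [0, 0, -0.12], "travel": [0, 0, 0], "gripper": 0.6}, {"twist": [0, 0, -0.24], "travel": [0, 0, 0], "gripper": 0.6}, {"twist": [0, 0, -0.36], "travel": [0, 0, 0], "gripper": 0.6}, {"twist": [0, 0, -0.45], "travel": [0, 0, 0], "gripper": 0.6}, {"twist": [0, 0, -0.45], "travel": [0, 0, 0], "gripper": 0.6}]'

```text
t: 4.83
ee_pos: [0.3654, 0.2154, 0.2008]
tool_rot: [-0.0, 0.142, 0.99, -0.0]
force: [0.0, -0.2, -0.2]
width: 0.0513
gripper_force: 0.0
```

Call:
move_arm --targets '[{"twist": [0, 0, 0], "travel": [0.001, 0.005, 0.04], "gripper": 0.5}, {"twist": [0, 0, 0], "travel": [0.001, 0.005, 0.08], "gripper": 0.5}, {"twist": [0, 0, 0], "travel": [0.001, 0.005, 0.115], "gripper": 0.5}, {"twist": [0, 0, 0], "travel": [0.001, 0.005, 0.13], "gripper": 0.5}, {"twist": [0, 0, 0], "travel": [0.001, 0.005, 0.139], "gripper": 0.5}]'

```text
t: 5.25
ee_pos: [0.3646, 0.2198, 0.0598]
tool_rot: [-0.002, 0.146, 0.989, -0.001]
force: [-0.7, -0.8, 0.5]
width: 0.0429
gripper_force: 0.0
```

Call:
move_arm --grip_force 20 --targets '[{"twist": [0, 0, 0], "travel": [0, 0, 0], "gripper": 0.3}, {"twist": [0, 0, 0], "travel": [0, 0, 0], "gripper": 0.25}, {"twist": [0, 0, 0], "travel": [0, 0, 0], "gripper": 0.2}, {"twist": [0, 0, 0], "travel": [0, 0, 0], "gripper": 0.2}]'

```text
t: 5.58
ee_pos: [0.3672, 0.2213, 0.0635]
tool_rot: [0.001, 0.145, 0.989, 0.001]
force: [-0.8, -0.0, -0.4]
width: 0.0167
gripper_force: 0.0
```

```bash
python3 - <<'E'
from h import *
b=cap('scene'); p=w2px(b,[[.366,.22,.06]])[0]; print(p)
x,y=int(p[0]),int(p[1]); a=cap('top')['color']
cv2.imwrite('pics/g1.png',cv2.resize(b['color'][max(0,y-45):y+45,max(x-60,0):x+60,::-1],(800,600),interpolation=cv2.INTER_CUBIC))
E
```

```text
[233.1113732  220.68812405]
```

View pics/g1.png

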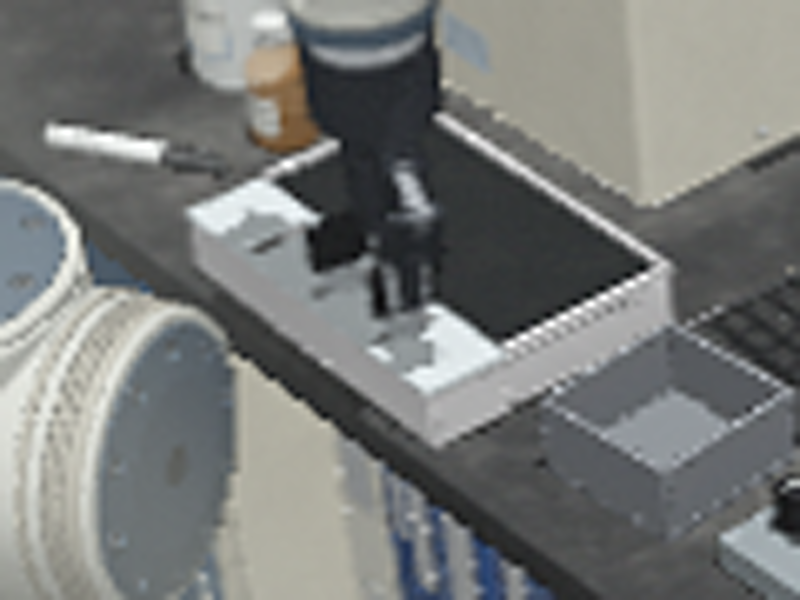

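The picture shows the fingers straddling key2's paddle at (410,270), key1 at (335,240) and the empty slot0 at (265,243). I close on the paddle now.

Call:
move_arm --grip_force 20 --targets '[{"twist": [0, 0, 0], "travel": [0, 0, 0], "gripper": 0.0}, {"twist": [0, 0, 0], "travel": [0, 0, 0], "gripper": 0.0}, {"twist": [0, 0, 0], "travel": [0, 0, 0], "gripper": 0.0}, {"twist": [0, 0, 0], "travel": [0, 0, 0], "gripper": 0.0}]'

```text
t: 6.02
ee_pos: [0.3668, 0.2211, 0.063]
tool_rot: [0.001, 0.145, 0.989, 0.0]
force: [-0.9, -0.5, 9.2]
width: 0.0094
gripper_force: 27.6
```

```bash
python3 - <<'E'
from h import *
s=arm.state(); print(s['width'],s['gripper_force'],s['force'],s['moment'],s['ee_pos'],s['joint_pos'])
E
```

```text
0.009427013769714119 27.571123838424683 [-0.87951229 -0.47545749  9.23508899] [-0.2135526   0.16106981  0.05421112] [0.36683006 0.22107813 0.06304061] [ 5.38887879e-01  3.13086566e-01  2.17785436e+00 -1.72945101e-05
  6.49277187e-01 -7.40301409e-01]
```

Call:
move_arm --targets '[{"twist": [0, 0, 0], "travel": [0, 0, -0.001], "gripper": 0.0}, {"twist": [0, 0, -0.09], "travel": [0, 0, -0.002], "gripper": 0.0}, {"twist": [0, 0, -0.18], "travel": [0, 0, -0.002], "gripper": 0.0}, {"twist": [0, 0, -0.27], "travel": [0, 0, -0.002], "gripper": 0.0}, {"twist": [0, 0, -0.27], "travel": [0, 0, -0.002], "gripper": 0.0}]'

```text
t: 6.43
ee_pos: [0.3663, 0.2208, 0.0644]
tool_rot: [0.0, 0.009, 1.0, 0.0]
force: [0.0, -0.2, -0.8]
width: 0.0095
gripper_force: 26.3
```

Call:
move_arm --targets '[{"twist": [0, 0, 0], "travel": [0, 0, -0.001], "gripper": 0.0}, {"twist": [0, 0, 0], "travel": [0, 0, -0.002], "gripper": 0.0}, {"twist": [0, 0, 0], "travel": [0, 0, -0.002], "gripper": 0.0}]'

```text
t: 6.68
ee_pos: [0.3664, 0.2208, 0.0665]
tool_rot: [0.0, 0.012, 1.0, 0.0]
force: [0.3, 0.1, -0.3]
width: 0.0098
gripper_force: 26.3
```

Call:
move_arm --targets '[{"twist": [0, 0, 0], "travel": [0, 0, -0.0005], "gripper": 0.0}, {"twist": [0, 0, 0], "travel": [0, 0, -0.001], "gripper": 0.0}, {"twist": [0, 0, 0], "travel": [0, 0, -0.001], "gripper": 0.0}]'

```text
t: 6.93
ee_pos: [0.3663, 0.2208, 0.0674]
tool_rot: [0.0, 0.011, 1.0, 0.0]
force: [0.4, -0.2, -0.2]
width: 0.0097
gripper_force: 26.3
```

Call:
move_arm --targets '[{"twist": [0, 0, 0], "travel": [0, 0, -0.0005], "gripper": 0.0}, {"twist": [0, 0, 0], "travel": [0, 0, -0.001], "gripper": 0.0}, {"twist": [0, 0, 0], "travel": [0, 0, -0.001], "gripper": 0.0}]'

```text
t: 7.18
ee_pos: [0.3663, 0.2208, 0.0684]
tool_rot: [0.0, 0.011, 1.0, 0.0]
force: [0.2, 0.0, -1.1]
width: 0.0095
gripper_force: 26.3
```

Call:
move_arm --targets '[{"twist": [0, 0, 0], "travel": [0, 0, -0.0005], "gripper": 0.0}, {"twist": [0, 0, 0], "travel": [0, 0, -0.0005], "gripper": 0.0}]'

```text
t: 7.35
ee_pos: [0.3663, 0.2208, 0.0688]
tool_rot: [0.0, 0.011, 1.0, 0.0]
force: [-0.3, 0.5, -0.8]
width: 0.0095
gripper_force: 26.3
```

Call:
move_arm --targets '[{"twist": [0, 0, 0], "travel": [0, 0, -0.0005], "gripper": 0.0}, {"twist": [0, 0, 0], "travel": [0, 0, -0.001], "gripper": 0.0}, {"twist": [0, 0, 0], "travel": [0, 0, -0.001], "gripper": 0.0}]'

```text
t: 7.6
ee_pos: [0.3663, 0.2208, 0.0699]
tool_rot: [0.0, 0.011, 1.0, 0.0]
force: [-0.4, 0.0, -0.6]
width: 0.0092
gripper_force: 26.2
```

Call:
move_arm --targets '[{"twist": [0, 0, 0], "travel": [0, 0, -0.0005], "gripper": 0.0}, {"twist": [0, 0, 0], "travel": [0, 0, -0.001], "gripper": 0.0}, {"twist": [0, 0, 0], "travel": [0, 0, -0.001], "gripper": 0.0}]'

```text
t: 7.85
ee_pos: [0.3663, 0.2208, 0.0709]
tool_rot: [0.0, 0.011, 1.0, 0.0]
force: [-0.1, -0.5, -0.3]
width: 0.0092
gripper_force: 26.2
```

No resistance past the 4 mm of play, so the aligned paddle passes the slot. I continue upward.

Call:
move_arm --targets '[{"twist": [0, 0, 0], "travel": [0, 0, -0.001], "gripper": 0.0}, {"twist": [0, 0, 0], "travel": [0, 0, -0.002], "gripper": 0.0}, {"twist": [0, 0, 0], "travel": [0, 0, -0.003], "gripper": 0.0}, {"twist": [0, 0, 0], "travel": [0, 0, -0.004], "gripper": 0.0}, {"twist": [0, 0, 0], "travel": [0, 0, -0.005], "gripper": 0.0}]'

```text
t: 8.27
ee_pos: [0.3663, 0.2208, 0.0759]
tool_rot: [0.0, 0.011, 1.0, 0.0]
force: [-0.0, 0.1, -1.1]
width: 0.0094
gripper_force: 26.2
```

Call:
move_arm --targets '[{"twist": [0, 0, 0], "travel": [0, 0, -0.001], "gripper": 0.0}, {"twist": [0, 0, 0], "travel": [0, 0, -0.002], "gripper": 0.0}, {"twist": [0, 0, 0], "travel": [0, 0, -0.004], "gripper": 0.0}, {"twist": [0, 0, 0], "travel": [0, 0, -0.006], "gripper": 0.0}, {"twist": [0, 0, 0], "travel": [0, 0, -0.008], "gripper": 0.0}]'

```text
t: 8.68
ee_pos: [0.3663, 0.2207, 0.084]
tool_rot: [-0.0, 0.011, 1.0, -0.0]
force: [1.1, -0.8, -0.3]
width: 0.0092
gripper_force: 26.3
```

```bash
python3 - <<'E'
from h import *
b=cap('scene'); x,y=233,215
cv2.imwrite('pics/g2.png',cv2.resize(b['color'][y-30:y+30,x-40:x+40,::-1],(640,480),interpolation=cv2.INTER_CUBIC))
print(arm.state()['force'])
E
```

```text
[ 0.4206411  -0.62416873  0.00342269]
```

View pics/g2.png

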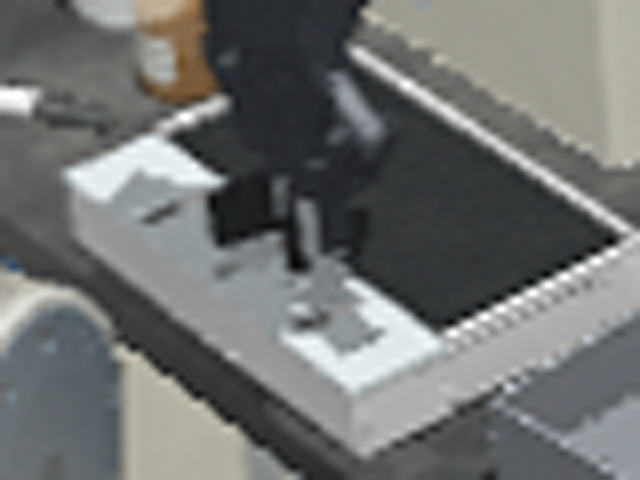

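Key2 hangs clear of the guard at (305,280) in the crop, with nothing binding. Next it goes to the bin.

Call:
move_arm --targets '[{"twist": [0, 0, 0], "travel": [0, 0, -0.02], "gripper": 0.0}, {"twist": [0, 0, 0], "travel": [0, 0, -0.05], "gripper": 0.0}, {"twist": [0, 0, 0], "travel": [-0.015, -0.035, -0.06], "gripper": 0.0}, {"twist": [0, 0, 0], "travel": [-0.03, -0.07, -0.06], "gripper": 0.0}, {"twist": [0, 0, 0], "travel": [-0.045, -0.105, -0.06], "gripper": 0.0}]'

```text
t: 9.15
ee_pos: [0.4099, 0.1143, 0.145]
tool_rot: [0.001, 0.009, 1.0, 0.0]
force: [1.3, -0.0, 0.4]
width: 0.0094
gripper_force: 26.3
```

Call:
move_arm --targets '[{"twist": [0, 0, 0], "travel": [-0.016, -0.03, 0], "gripper": 0.0}, {"twist": [0, 0, 0], "travel": [-0.019, -0.042, 0.02], "gripper": 0.0}, {"twist": [0, 0, 0], "travel": [-0.019, -0.042, 0.05], "gripper": 0.0}, {"twist": [0, 0, 0], "travel": [-0.019, -0.042, 0.075], "gripper": 0.0}, {"twist": [0, 0, 0], "travel": [-0.019, -0.042, 0.085], "gripper": 0.0}]'

```text
t: 9.57
ee_pos: [0.4256, 0.0716, 0.0564]
tool_rot: [-0.002, 0.011, 1.0, -0.0]
force: [-1.7, -0.1, -0.7]
width: 0.0096
gripper_force: 26.2
```

Call:
move_arm --targets '[{"twist": [0, 0, 0], "travel": [0, 0, 0], "gripper": 0.0}, {"twist": [0, 0, 0], "travel": [0, 0, 0], "gripper": 0.4}, {"twist": [0, 0, 0], "travel": [0, 0, 0], "gripper": 0.4}, {"twist": [0, 0, 0], "travel": [0, 0, 0], "gripper": 0.4}, {"twist": [0, 0, 0], "travel": [0, 0, -0.02], "gripper": 0.4}]'

```text
t: 9.98
ee_pos: [0.4259, 0.0723, 0.0778]
tool_rot: [-0.001, 0.011, 1.0, -0.0]
force: [0.2, 0.2, 0.3]
width: 0.0342
gripper_force: 0.0
```

Call:
move_arm --targets '[{"twist": [0, 0, 0], "travel": [0, 0, -0.03], "gripper": 0.5}, {"twist": [0, 0, 0], "travel": [0, 0, -0.07], "gripper": 0.5}, {"twist": [0, 0, 0], "travel": [0, 0, -0.1], "gripper": 0.5}, {"twist": [0, 0, 0], "travel": [0.02, 0.03, -0.1], "gripper": 0.5}, {"twist": [0, 0, 0], "travel": [0.03, 0.06, -0.1], "gripper": 0.5}]'

```text
t: 10.4
ee_pos: [0.3991, 0.1333, 0.1819]
tool_rot: [0.003, 0.013, 1.0, 0.001]
force: [0.1, 0.7, -0.2]
width: 0.0427
gripper_force: 0.0
```

```bash
python3 - <<'E'
from h import *
c=cap('top'); print(arm.state()['ee_pos'])
for d in arm.cut_out('top','key0')[:4]:
    print(round(d['p'],2),np.round(d['pixel']))
a=c['color'][:,:,::-1]; b=cap('scene')['color'][:,:,::-1]
cv2.imwrite('pics/b1.png',np.vstack([cv2.resize(a[250:305,166:300],(800,300),interpolation=cv2.INTER_CUBIC),cv2.resize(b[190:270,190:330],(800,300),interpolation=cv2.INTER_CUBIC)]))
E
```

```text
[0.39741636 0.13752984 0.18107191]
0.38 [144. 264.]
0.17 [399. 254.]
```

View pics/b1.png

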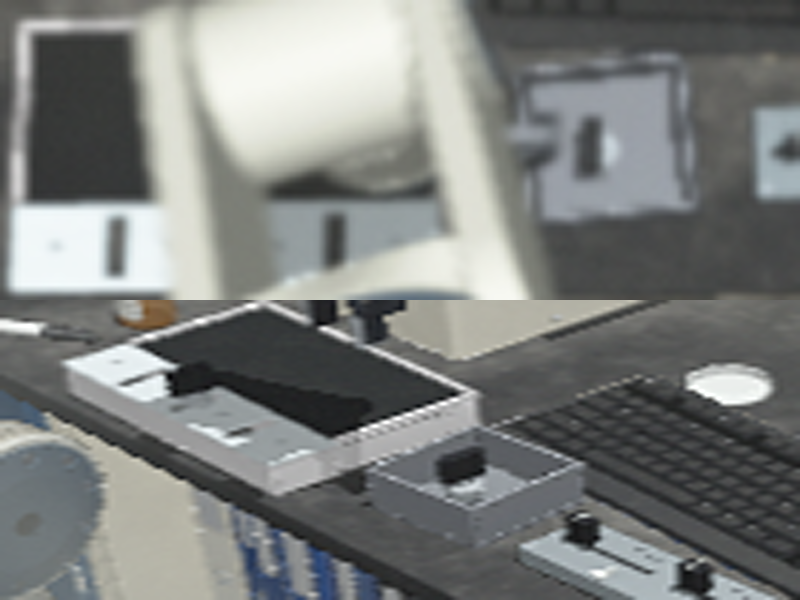

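Key2 stands in the bin at about (590,145) in the top strip, and slots 0 and 2 are empty. Next is key1.

Call:
move_arm --targets '[{"twist": [0, 0, 0.06], "travel": [0.008, 0.038, 0], "gripper": 0.5}, {"twist": [0, 0, 0.12], "travel": [0.017, 0.075, 0], "gripper": 0.5}, {"twist": [0, 0, 0.18], "travel": [0.025, 0.112, 0], "gripper": 0.4}, {"twist": [0, 0, 0.18], "travel": [0.0335, 0.147, 0], "gripper": 0.4}, {"twist": [0, 0, 0.18], "travel": [0.0335, 0.147, 0], "gripper": 0.4}]'

```text
t: 10.97
ee_pos: [0.3683, 0.2854, 0.1796]
tool_rot: [0.001, 0.1, 0.995, 0.002]
force: [0.2, -0.0, 0.4]
width: 0.0341
gripper_force: 0.0
```

Call:
move_arm --targets '[{"twist": [0, 0, 0], "travel": [0, 0, 0.04], "gripper": 0.4}, {"twist": [0, 0, 0], "travel": [0, 0, 0.08], "gripper": 0.4}, {"twist": [0, 0, 0], "travel": [0, 0, 0.11], "gripper": 0.4}, {"twist": [0, 0, 0], "travel": [0, 0, 0.118], "gripper": 0.4}, {"twist": [0, 0, 0], "travel": [0, 0, 0.118], "gripper": 0.3}]'

```text
t: 11.38
ee_pos: [0.3673, 0.2793, 0.0593]
tool_rot: [-0.002, 0.101, 0.995, -0.002]
force: [-0.1, -0.7, 0.5]
width: 0.0258
gripper_force: 0.0
```

Call:
move_arm --grip_force 20 --targets '[{"twist": [0, 0, 0], "travel": [0, 0, 0], "gripper": 0.15}, {"twist": [0, 0, 0], "travel": [0, 0, 0], "gripper": 0.0}, {"twist": [0, 0, 0], "travel": [0, 0, 0], "gripper": 0.0}, {"twist": [0, 0, 0], "travel": [0, 0, 0], "gripper": 0.0}, {"twist": [0, 0, 0], "travel": [0, 0, 0], "gripper": 0.0}]'

```text
t: 11.8
ee_pos: [0.3704, 0.283, 0.0634]
tool_rot: [0.002, 0.101, 0.995, 0.003]
force: [-1.1, 6.8, -3.0]
width: 0.0096
gripper_force: 19.4
```

Call:
move_arm --targets '[{"twist": [0, 0, 0], "travel": [0, 0, 0], "gripper": 0.0}, {"twist": [0, 0, 0], "travel": [0, 0, -0.001], "gripper": 0.0}]'

```text
t: 11.97
ee_pos: [0.3703, 0.2829, 0.0643]
tool_rot: [0.002, 0.101, 0.995, 0.003]
force: [-0.7, 6.2, -3.9]
width: 0.0097
gripper_force: 19.6
```

Call:
move_arm --targets '[{"twist": [0, 0, -0.06], "travel": [0, 0.001, 0], "gripper": 0.0}, {"twist": [0, 0, -0.12], "travel": [0, 0.002, 0], "gripper": 0.0}, {"twist": [0, 0, -0.18], "travel": [0, 0.002, 0], "gripper": 0.0}, {"twist": [0, 0, -0.18], "travel": [0, 0.002, 0], "gripper": 0.0}]'

```text
t: 12.3
ee_pos: [0.3701, 0.284, 0.0641]
tool_rot: [0.002, 0.01, 1.0, 0.002]
force: [-1.0, 2.6, 1.1]
width: 0.0094
gripper_force: 19.9
```

Call:
move_arm --targets '[{"twist": [0, 0, 0], "travel": [0, 0, -0.001], "gripper": 0.0}, {"twist": [0, 0, 0], "travel": [0, 0, -0.001], "gripper": 0.0}]'

```text
t: 12.47
ee_pos: [0.3699, 0.2838, 0.0643]
tool_rot: [0.001, 0.012, 1.0, 0.001]
force: [0.7, 4.8, 2.0]
width: 0.0096
gripper_force: 20.2
```

Call:
move_arm --targets '[{"twist": [0, 0, 0], "travel": [0, 0.001, 0], "gripper": 0.0}, {"twist": [0, 0, 0], "travel": [0, 0.0015, 0], "gripper": 0.0}, {"twist": [0, 0, 0], "travel": [0, 0.0015, 0], "gripper": 0.0}]'

```text
t: 12.72
ee_pos: [0.3686, 0.2842, 0.0629]
tool_rot: [0.0, 0.011, 1.0, -0.0]
force: [0.8, 2.1, 0.7]
width: 0.0095
gripper_force: 19.8
```

Call:
move_arm --targets '[{"twist": [0, 0, 0], "travel": [0, 0, -0.001], "gripper": 0.0}, {"twist": [0, 0, 0], "travel": [0, 0, -0.002], "gripper": 0.0}, {"twist": [0, 0, 0], "travel": [0, 0, -0.002], "gripper": 0.0}]'

```text
t: 12.97
ee_pos: [0.3683, 0.2841, 0.0648]
tool_rot: [-0.0, 0.011, 1.0, -0.0]
force: [-0.5, 2.8, 0.4]
width: 0.0095
gripper_force: 19.9
```

Call:
move_arm --targets '[{"twist": [0, 0, 0], "travel": [0, 0, -0.0005], "gripper": 0.0}, {"twist": [0, 0, 0], "travel": [0, 0, -0.001], "gripper": 0.0}, {"twist": [0, 0, 0], "travel": [0, 0, -0.001], "gripper": 0.0}]'

```text
t: 13.22
ee_pos: [0.3684, 0.2842, 0.0658]
tool_rot: [-0.0, 0.011, 1.0, -0.0]
force: [-0.6, 4.0, -1.2]
width: 0.0094
gripper_force: 19.7
```

Call:
move_arm --targets '[{"twist": [0, 0, 0], "travel": [0, 0.001, 0], "gripper": 0.0}, {"twist": [0, 0, 0], "travel": [0, 0.002, 0], "gripper": 0.0}, {"twist": [0, 0, 0], "travel": [0, 0.002, 0], "gripper": 0.0}]'

```text
t: 13.47
ee_pos: [0.3684, 0.2859, 0.0657]
tool_rot: [-0.0, 0.011, 1.0, -0.0]
force: [0.3, 1.0, -0.8]
width: 0.0096
gripper_force: 19.7
```

Call:
move_arm --targets '[{"twist": [0, 0, 0], "travel": [0, 0, -0.0005], "gripper": 0.0}, {"twist": [0, 0, 0], "travel": [0, 0, -0.001], "gripper": 0.0}, {"twist": [0, 0, 0], "travel": [0, 0, -0.001], "gripper": 0.0}]'

```text
t: 13.72
ee_pos: [0.3685, 0.2861, 0.0668]
tool_rot: [-0.0, 0.011, 1.0, -0.0]
force: [0.0, 0.3, -0.0]
width: 0.0098
gripper_force: 19.7
```

Call:
move_arm --targets '[{"twist": [0, 0, 0], "travel": [0, 0, -0.0005], "gripper": 0.0}, {"twist": [0, 0, 0], "travel": [0, 0, -0.001], "gripper": 0.0}, {"twist": [0, 0, 0], "travel": [0, 0, -0.001], "gripper": 0.0}]'

```text
t: 13.97
ee_pos: [0.3686, 0.2862, 0.0679]
tool_rot: [0.0, 0.011, 1.0, 0.0]
force: [-0.2, 0.9, -0.6]
width: 0.0097
gripper_force: 19.7
```

Call:
move_arm --targets '[{"twist": [0, 0, 0], "travel": [0, 0, -0.0005], "gripper": 0.0}, {"twist": [0, 0, 0], "travel": [0, 0, -0.001], "gripper": 0.0}, {"twist": [0, 0, 0], "travel": [0, 0, -0.001], "gripper": 0.0}]'

```text
t: 14.22
ee_pos: [0.3686, 0.2862, 0.0689]
tool_rot: [0.0, 0.011, 1.0, 0.0]
force: [-0.2, 0.4, -0.5]
width: 0.01
gripper_force: 19.7
```

Call:
move_arm --targets '[{"twist": [0, 0, 0], "travel": [0, 0, -0.0005], "gripper": 0.0}, {"twist": [0, 0, 0], "travel": [0, 0, -0.001], "gripper": 0.0}, {"twist": [0, 0, 0], "travel": [0, 0, -0.0015], "gripper": 0.0}]'

```text
t: 14.47
ee_pos: [0.3685, 0.2862, 0.0703]
tool_rot: [-0.0, 0.011, 1.0, -0.0]
force: [-0.8, 0.1, -0.9]
width: 0.0097
gripper_force: 19.7
```

Call:
move_arm --targets '[{"twist": [0, 0, 0], "travel": [0, 0, -0.0005], "gripper": 0.0}, {"twist": [0, 0, 0], "travel": [0, 0, -0.001], "gripper": 0.0}, {"twist": [0, 0, 0], "travel": [0, 0, -0.002], "gripper": 0.0}]'

```text
t: 14.72
ee_pos: [0.3685, 0.2862, 0.0723]
tool_rot: [-0.0, 0.011, 1.0, -0.0]
force: [0.2, -0.2, -0.2]
width: 0.0098
gripper_force: 19.7
```

Call:
move_arm --targets '[{"twist": [0, 0, 0], "travel": [0, 0, -0.002], "gripper": 0.0}, {"twist": [0, 0, 0], "travel": [0, 0, -0.005], "gripper": 0.0}, {"twist": [0, 0, 0], "travel": [0, 0, -0.01], "gripper": 0.0}, {"twist": [0, 0, 0], "travel": [0, 0, -0.03], "gripper": 0.0}, {"twist": [0, 0, 0], "travel": [0, 0, -0.068], "gripper": 0.0}]'

```text
t: 15.13
ee_pos: [0.3665, 0.2846, 0.1385]
tool_rot: [-0.003, 0.011, 1.0, -0.002]
force: [0.9, 0.3, -0.1]
width: 0.01
gripper_force: 19.7
```

Call:
move_arm --targets '[{"twist": [0, 0, 0], "travel": [-0.009, -0.035, 0], "gripper": 0.0}, {"twist": [0, 0, 0], "travel": [-0.018, -0.07, 0], "gripper": 0.0}, {"twist": [0, 0, 0], "travel": [-0.027, -0.105, 0], "gripper": 0.0}, {"twist": [0, 0, 0], "travel": [-0.036, -0.14, 0], "gripper": 0.0}, {"twist": [0, 0, 0], "travel": [-0.045, -0.175, 0], "gripper": 0.0}]'

```text
t: 15.55
ee_pos: [0.4099, 0.1088, 0.141]
tool_rot: [0.0, 0.01, 1.0, 0.0]
force: [1.4, 0.0, -1.2]
width: 0.0094
gripper_force: 19.8
```

Call:
move_arm --targets '[{"twist": [0, 0, 0], "travel": [-0.01, -0.036, 0], "gripper": 0.0}, {"twist": [0, 0, 0], "travel": [-0.0195, -0.0716, 0], "gripper": 0.0}, {"twist": [0, 0, 0], "travel": [-0.0195, -0.0716, 0.03], "gripper": 0.0}, {"twist": [0, 0, 0], "travel": [-0.0195, -0.0716, 0.06], "gripper": 0.0}, {"twist": [0, 0, 0], "travel": [-0.0195, -0.0716, 0.08], "gripper": 0.0}]'

```text
t: 15.97
ee_pos: [0.4275, 0.0372, 0.0592]
tool_rot: [0.0, 0.012, 1.0, 0.0]
force: [-0.6, 0.2, -1.7]
width: 0.0102
gripper_force: 19.8
```

Call:
move_arm --targets '[{"twist": [0, 0, 0], "travel": [0, 0, 0.002], "gripper": 0.0}, {"twist": [0, 0, 0], "travel": [0, 0, 0.002], "gripper": 0.0}, {"twist": [0, 0, 0], "travel": [0, 0, 0.002], "gripper": 0.22}, {"twist": [0, 0, 0], "travel": [0, 0, 0.002], "gripper": 0.22}, {"twist": [0, 0, 0], "travel": [0, 0, 0.002], "gripper": 0.22}]'

```text
t: 16.38
ee_pos: [0.4288, 0.0386, 0.0596]
tool_rot: [0.001, 0.011, 1.0, 0.0]
force: [-0.5, -0.2, 0.1]
width: 0.0186
gripper_force: 0.0
```

Call:
move_arm --targets '[{"twist": [0, 0, 0], "travel": [0, 0, -0.03], "gripper": 0.22}, {"twist": [0, 0, 0], "travel": [0, 0, -0.07], "gripper": 0.3}, {"twist": [0, 0, 0], "travel": [0, 0, -0.11], "gripper": 0.5}, {"twist": [0, 0, 0], "travel": [0, 0, -0.15], "gripper": 0.7}, {"twist": [0, 0, 0], "travel": [0, 0, -0.16], "gripper": 1}]'

```text
t: 16.8
ee_pos: [0.4307, 0.0387, 0.225]
tool_rot: [0.005, 0.011, 1.0, 0.0]
force: [1.5, 1.0, 0.3]
width: 0.0611
gripper_force: 0.0
```

```bash
python3 - <<'E'
from h import *
c=cap('top'); print(arm.state()['ee_pos'])
for d in arm.cut_out('top','dish0')[:7]:
    ys,xs=np.nonzero(d['mask']); print('dish',round(d['p'],2),np.round(d['pixel']),np.round(px2w(c,[[xs.mean(),ys.mean()]],.009)[0,:2],4))
b=cap('scene')
for d in arm.cut_out('scene','dish0')[:7]:
    ys,xs=np.nonzero(d['mask']); print('dish',round(d['p'],2),np.round(d['pixel']),np.round(px2w(b,[[xs.mean(),ys.mean()]],.009)[0,:2],4))
b=b['color'][:,:,::-1];a=c['color'][:,:,::-1]
cv2.imwrite('pics/b2.png',np.vstack([cv2.resize(a[250:305,166:300],(800,300),interpolation=cv2.INTER_CUBIC),cv2.resize(b[190:270,190:330],(800,300),interpolation=cv2.INTER_CUBIC)]))
E
```

```text
[0.4308849  0.03868361 0.22440762]
dish 0.69 [381. 198.] [ 0.7003 -0.3576]
dish 0.57 [495. 276.] [ 0.4049 -0.7489]
dish 0.55 [388. 279.] [ 0.4186 -0.3738]
dish 0.54 [397. 250.] [ 0.5031 -0.4144]
dish 0.51 [259. 206.] [0.6872 0.0942]
dish 0.8 [357. 300.] [ 0.4165 -0.3723]
dish 0.7 [385. 300.] [ 0.4987 -0.4148]
dish 0.67 [409. 262.] [ 0.6973 -0.3571]
dish 0.55 [454. 378.] [ 0.4005 -0.7489]
dish 0.41 [320. 210.] [0.6843 0.0896]
```

View pics/b2.png

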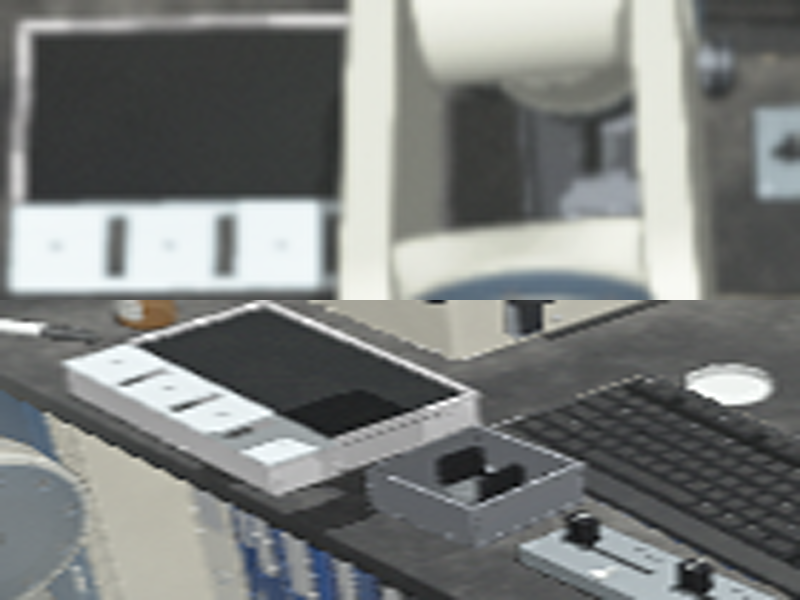

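Both keys are in the bin, at (465,465) and (500,480) in the lower strip, and all slots are empty. The three real dishes agree in both cameras: A (.417,-.373), B (.501,-.415), C (.686,.092). I'll fetch C first.

Call:
move_arm --targets '[{"twist": [0, 0, 0], "travel": [-0.04, 0.008, 0], "gripper": 1}, {"twist": [0, 0, 0], "travel": [-0.08, 0.02, 0], "gripper": 1}, {"twist": [0, 0, 0], "travel": [-0.12, 0.03, 0], "gripper": 1}, {"twist": [0, 0, 0], "travel": [-0.16, 0.04, 0], "gripper": 1}, {"twist": [0, 0, 0], "travel": [-0.2, 0.05, 0], "gripper": 1}]'

```text
t: 17.42
ee_pos: [0.6294, 0.0844, 0.2156]
tool_rot: [-0.002, 0.011, 1.0, -0.0]
force: [1.2, -1.0, -0.3]
width: 0.0851
gripper_force: 0.0
```

Call:
move_arm --targets '[{"twist": [0, 0, 0], "travel": [-0.03, 0.005, 0], "gripper": 1}, {"twist": [0, 0, 0], "travel": [-0.0537, 0.0095, 0.02], "gripper": 1}, {"twist": [0, 0, 0], "travel": [-0.0537, 0.0095, 0.06], "gripper": 1}, {"twist": [0, 0, 0], "travel": [-0.0537, 0.0095, 0.1], "gripper": 1}, {"twist": [0, 0, 0], "travel": [-0.0537, 0.0095, 0.13], "gripper": 1}]'

```text
t: 17.83
ee_pos: [0.68, 0.092, 0.0823]
tool_rot: [-0.003, 0.011, 1.0, -0.0]
force: [-0.6, -0.2, -0.2]
width: 0.0856
gripper_force: 0.0
```

Call:
move_arm --targets '[{"twist": [0, 0, 0], "travel": [0, 0, 0], "gripper": 1}, {"twist": [0, 0, 0], "travel": [0, 0, 0], "gripper": 1}]'

```text
t: 18.0
ee_pos: [0.6803, 0.092, 0.085]
tool_rot: [-0.003, 0.011, 1.0, -0.0]
force: [1.3, 0.4, 1.3]
width: 0.0851
gripper_force: 0.0
```

```bash
cat > d.py <<'E'
from h import *
s=arm.state(); p=s['ee_pos']; q=s['tool_rot']; print(np.round(p,4),'yaw',round(np.degrees(2*np.arctan2(q[2],q[1])),2),'w',round(s['width'],4),'F',np.round(s['force'],1),'t',s['t'])
for n in('top','scene'):
    c=cap(n)
    for d in arm.cut_out(n,'dish0')[:7]:
        ys,xs=np.nonzero(d['mask']); print(n,round(d['p'],2),len(xs),np.round(px2w(c,[[xs.mean(),ys.mean()]]*2,.009)[0,:2],4),'at deck',np.round(px2w(c,[[xs.mean(),ys.mean()]],.054)[0,:2],4))
E
python3 d.py
```

```text
[0.6803 0.092  0.085 ] yaw 178.77 w 0.0851 F [1.3 0.4 1.3] t 18.0
top 0.79 214 [ 0.5026 -0.4133] at deck [ 0.4943 -0.4046]
top 0.74 278 [ 0.42   -0.3745] at deck [ 0.414 -0.367]
top 0.64 189 [ 0.7014 -0.3586] at deck [ 0.6876 -0.3514]
top 0.55 57 [0.3633 0.5873] at deck [0.3589 0.568 ]
top 0.51 219 [ 0.4025 -0.7485] at deck [ 0.3971 -0.7305]
scene 0.67 349 [ 0.4002 -0.7486] at deck [ 0.3667 -0.7619]
scene 0.65 170 [0.494  0.5457] at deck [0.4566 0.4795]
scene 0.57 269 [ 0.414  -0.3751] at deck [ 0.3799 -0.4036]
scene 0.5 239 [ 0.4985 -0.4142] at deck [ 0.4609 -0.4412]
scene 0.49 199 [ 0.6961 -0.3584] at deck [ 0.6505 -0.3876]
```

Call:
move_arm --targets '[{"twist": [0, 0, 0], "travel": [-0.005, 0, 0.03], "gripper": 1}, {"twist": [0, 0, 0], "travel": [-0.005, 0, 0.055], "gripper": 1}, {"twist": [0, 0, 0], "travel": [-0.005, 0, 0.07], "gripper": 1}, {"twist": [0, 0, 0], "travel": [-0.005, 0, 0.077], "gripper": 1}, {"twist": [0, 0, 0], "travel": [-0.005, 0, 0.08], "gripper": 1}]'

```text
t: 18.62
ee_pos: [0.6875, 0.0921, 0.0081]
tool_rot: [-0.0, 0.011, 1.0, -0.0]
force: [0.0, 0.2, 0.3]
width: 0.0853
gripper_force: 0.0
```

Call:
move_arm --targets '[{"twist": [0, 0, 0], "travel": [0, 0, 0.002], "gripper": 1}, {"twist": [0, 0, 0], "travel": [0, 0, 0.004], "gripper": 1}, {"twist": [0, 0, 0], "travel": [0, 0, 0.006], "gripper": 0.9}, {"twist": [0, 0, 0], "travel": [0, 0, 0.006], "gripper": 0.85}]'

```text
t: 18.95
ee_pos: [0.688, 0.0922, 0.0029]
tool_rot: [0.0, 0.011, 1.0, 0.0]
force: [0.6, -0.0, -0.1]
width: 0.0726
gripper_force: 0.0
```

Call:
move_arm --grip_force 20 --targets '[{"twist": [0, 0, 0], "travel": [0, 0, 0], "gripper": 0.75}, {"twist": [0, 0, 0], "travel": [0, 0, 0], "gripper": 0.65}, {"twist": [0, 0, 0], "travel": [0, 0, 0], "gripper": 0.6}, {"twist": [0, 0, 0], "travel": [0, 0, 0], "gripper": 0.6}]'

```text
t: 19.28
ee_pos: [0.688, 0.0922, 0.0031]
tool_rot: [0.0, 0.011, 1.0, 0.0]
force: [-1.7, -1.6, 5.9]
width: 0.0584
gripper_force: 20.8
```

Call:
move_arm --targets '[{"twist": [0, 0, 0], "travel": [0, 0, 0], "gripper": 0.85}, {"twist": [0, 0, 0], "travel": [0, 0, 0.003], "gripper": 0.85}, {"twist": [0, 0, 0], "travel": [0, 0, 0.006], "gripper": 0.85}, {"twist": [0, 0, 0], "travel": [0, 0, 0.006], "gripper": 0.85}]'

```text
t: 19.62
ee_pos: [0.687, 0.0921, -0.0047]
tool_rot: [-0.001, 0.011, 1.0, -0.0]
force: [-0.3, -0.5, -0.6]
width: 0.0724
gripper_force: 0.0
```

Call:
move_arm --grip_force 20 --targets '[{"twist": [0, 0, 0], "travel": [0, 0, 0], "gripper": 0.75}, {"twist": [0, 0, 0], "travel": [0, 0, 0], "gripper": 0.65}, {"twist": [0, 0, 0], "travel": [0, 0, 0], "gripper": 0.6}, {"twist": [0, 0, 0], "travel": [0, 0, 0], "gripper": 0.6}]'

```text
t: 19.95
ee_pos: [0.6877, 0.0921, -0.0037]
tool_rot: [0.0, 0.011, 1.0, -0.0]
force: [0.4, 0.2, -0.9]
width: 0.0589
gripper_force: 21.6
```

Call:
move_arm --targets '[{"twist": [0, 0, 0], "travel": [0, 0, -0.003], "gripper": 0.6}, {"twist": [0, 0, 0], "travel": [0, 0, -0.01], "gripper": 0.6}, {"twist": [0, 0, 0], "travel": [0, 0, -0.03], "gripper": 0.6}, {"twist": [0, 0, 0], "travel": [0, 0, -0.06], "gripper": 0.6}, {"twist": [0, 0, 0], "travel": [0, 0, -0.1], "gripper": 0.6}]'

```text
t: 20.37
ee_pos: [0.6857, 0.0919, 0.0953]
tool_rot: [-0.002, 0.011, 1.0, -0.0]
force: [0.8, 0.3, -0.2]
width: 0.059
gripper_force: 21.8
```

Call:
move_arm --targets '[{"twist": [0, 0, 0], "travel": [0.03, 0, -0.025], "gripper": 0.6}, {"twist": [0, 0, 0], "travel": [0.065, 0, -0.045], "gripper": 0.6}, {"twist": [0, 0, 0], "travel": [0.1, 0, -0.065], "gripper": 0.6}, {"twist": [0, 0, 0], "travel": [0.14, 0, -0.08], "gripper": 0.6}, {"twist": [0, 0, 0], "travel": [0.18, 0, -0.09], "gripper": 0.6}]'

```text
t: 20.78
ee_pos: [0.5075, 0.0961, 0.1883]
tool_rot: [0.002, 0.011, 1.0, 0.0]
force: [1.0, -0.3, 0.4]
width: 0.0587
gripper_force: 21.8
```

Call:
move_arm --targets '[{"twist": [0, 0, 0.12], "travel": [0.02, 0.035, 0], "gripper": 0.6}, {"twist": [0, 0, 0.24], "travel": [0.04, 0.07, 0], "gripper": 0.6}, {"twist": [0, 0, 0.36], "travel": [0.06, 0.105, 0], "gripper": 0.6}, {"twist": [0, 0, 0.48], "travel": [0.0625, 0.145, 0], "gripper": 0.6}, {"twist": [0, 0, 0.6], "travel": [0.0625, 0.185, 0], "gripper": 0.6}]'

```text
t: 21.2
ee_pos: [0.4485, 0.2711, 0.1873]
tool_rot: [0.0, 0.291, 0.957, 0.0]
force: [1.7, -0.2, -0.6]
width: 0.0586
gripper_force: 21.8
```

Call:
move_arm --targets '[{"twist": [0, 0, 0.12], "travel": [0.012, 0.018, 0], "gripper": 0.6}, {"twist": [0, 0, 0.24], "travel": [0.024, 0.036, 0], "gripper": 0.6}, {"twist": [0, 0, 0.36], "travel": [0.037, 0.053, 0], "gripper": 0.6}, {"twist": [0, 0, 0.48], "travel": [0.037, 0.053, 0], "gripper": 0.6}, {"twist": [0, 0, 0.6], "travel": [0.037, 0.053, 0], "gripper": 0.6}]'

```text
t: 21.62
ee_pos: [0.4482, 0.3361, 0.1868]
tool_rot: [0.0, 0.56, 0.829, 0.0]
force: [0.4, -1.2, -0.5]
width: 0.0588
gripper_force: 21.8
```

Call:
move_arm --targets '[{"twist": [0, 0, 0.12], "travel": [0, 0, 0], "gripper": 0.6}, {"twist": [0, 0, 0.24], "travel": [0, 0, 0], "gripper": 0.6}, {"twist": [0, 0, 0.36], "travel": [0, 0, 0], "gripper": 0.6}, {"twist": [0, 0, 0.376], "travel": [0, 0, 0], "gripper": 0.6}, {"twist": [0, 0, 0.376], "travel": [0, 0, 0], "gripper": 0.6}]'

```text
t: 22.03
ee_pos: [0.4485, 0.3348, 0.1867]
tool_rot: [0.0, 0.702, 0.712, 0.0]
force: [0.7, -0.5, -0.0]
width: 0.0585
gripper_force: 21.8
```

```bash
sed -n 1,3p d.py | python3 -
```

```text
File "<stdin>", line 3
    for n in('top','scene'):
IndentationError: expected an indented block after 'for' statement on line 3
```

Call:
move_arm --targets '[{"twist": [0, 0, 0], "travel": [0.0164, 0, 0.03], "gripper": 0.6}, {"twist": [0, 0, 0], "travel": [0.0164, 0, 0.07], "gripper": 0.6}, {"twist": [0, 0, 0], "travel": [0.0164, 0, 0.105], "gripper": 0.6}, {"twist": [0, 0, 0], "travel": [0.0164, 0, 0.125], "gripper": 0.6}, {"twist": [0, 0, 0], "travel": [0.0164, 0, 0.132], "gripper": 0.6}]'

```text
t: 22.45
ee_pos: [0.4464, 0.3497, 0.051]
tool_rot: [-0.0, 0.702, 0.712, -0.003]
force: [-0.6, -0.2, -1.1]
width: 0.0591
gripper_force: 21.8
```

Call:
move_arm --targets '[{"twist": [0, 0, 0], "travel": [0, 0, 0.003], "gripper": 0.6}, {"twist": [0, 0, 0], "travel": [0, 0, 0.006], "gripper": 0.6}, {"twist": [0, 0, 0], "travel": [0, 0, 0.009], "gripper": 0.6}, {"twist": [0, 0, 0], "travel": [0, 0, 0.01], "gripper": 0.6}, {"twist": [0, 0, 0], "travel": [0, 0, 0.01], "gripper": 0.6}]'

```text
t: 22.87
ee_pos: [0.4488, 0.3515, 0.0451]
tool_rot: [0.0, 0.703, 0.711, 0.001]
force: [-0.1, -0.1, 0.2]
width: 0.0588
gripper_force: 21.8
```

Lower 3 mm more and release.

Call:
move_arm --targets '[{"twist": [0, 0, 0], "travel": [0, 0, 0.001], "gripper": 0.6}, {"twist": [0, 0, 0], "travel": [0, 0, 0.002], "gripper": 0.6}, {"twist": [0, 0, 0], "travel": [0, 0, 0.003], "gripper": 0.6}, {"twist": [0, 0, 0], "travel": [0, 0, 0.003], "gripper": 0.6}]'

```text
t: 23.2
ee_pos: [0.4482, 0.3511, 0.0411]
tool_rot: [-0.0, 0.703, 0.711, -0.0]
force: [-0.4, 0.1, -0.8]
width: 0.0586
gripper_force: 21.8
```

Call:
move_arm --targets '[{"twist": [0, 0, 0], "travel": [0, 0, 0], "gripper": 0.72}, {"twist": [0, 0, 0], "travel": [0, 0, 0], "gripper": 0.8}, {"twist": [0, 0, 0], "travel": [0, 0, 0], "gripper": 0.85}, {"twist": [0, 0, 0], "travel": [0, 0, 0], "gripper": 0.85}, {"twist": [0, 0, 0], "travel": [0, 0, -0.01], "gripper": 0.85}]'

```text
t: 23.62
ee_pos: [0.4473, 0.3503, 0.05]
tool_rot: [-0.0, 0.703, 0.711, -0.001]
force: [-0.8, 0.4, -0.3]
width: 0.0725
gripper_force: 0.0
```

Call:
move_arm --targets '[{"twist": [0, 0, 0], "travel": [0, 0, -0.04], "gripper": 0.85}, {"twist": [0, 0, 0], "travel": [0, 0, -0.08], "gripper": 1}, {"twist": [0, 0, 0], "travel": [0, 0, -0.12], "gripper": 1}, {"twist": [0, 0, 0], "travel": [-0.04, 0, -0.13], "gripper": 1}, {"twist": [0, 0, 0], "travel": [-0.08, 0, -0.13], "gripper": 1}]'

```text
t: 24.03
ee_pos: [0.4514, 0.2729, 0.1859]
tool_rot: [0.001, 0.702, 0.712, 0.004]
force: [2.1, -0.6, 0.3]
width: 0.0857
gripper_force: 0.0
```

Call:
move_arm --targets '[{"twist": [0, 0, 0], "travel": [-0.04, 0, 0], "gripper": 1}, {"twist": [0, 0, 0], "travel": [-0.08, 0, 0], "gripper": 1}, {"twist": [0, 0, 0], "travel": [-0.12, 0, 0], "gripper": 1}, {"twist": [0, 0, 0], "travel": [-0.16, 0, 0], "gripper": 1}, {"twist": [0, 0, 0], "travel": [-0.2, 0, 0], "gripper": 1}]'

```text
t: 24.45
ee_pos: [0.451, 0.0694, 0.1821]
tool_rot: [0.0, 0.703, 0.711, 0.0]
force: [0.7, 0.6, 0.2]
width: 0.0853
gripper_force: 0.0
```

```bash
python3 d.py
```

```text
[0.451  0.0694 0.1821] yaw 90.64 w 0.0853 F [0.7 0.6 0.2] t 24.45
top 0.74 193 [ 0.4039 -0.7479] at deck [ 0.3985 -0.7299]
top 0.73 192 [ 0.7009 -0.3593] at deck [ 0.6871 -0.3521]
top 0.7 244 [0.4547 0.3653] at deck [0.4477 0.3523]
top 0.64 233 [ 0.5029 -0.4156] at deck [ 0.4947 -0.4069]
top 0.55 216 [ 0.4187 -0.3736] at deck [ 0.4128 -0.366 ]
scene 0.87 355 [ 0.4007 -0.7486] at deck [ 0.3671 -0.7619]
scene 0.69 195 [ 0.6966 -0.3588] at deck [ 0.6509 -0.388 ]
scene 0.62 251 [ 0.4146 -0.3741] at deck [ 0.3805 -0.4027]
scene 0.49 108 [0.484  0.4098] at deck [0.447  0.3492]
scene 0.49 235 [ 0.4987 -0.4144] at deck [ 0.4611 -0.4413]
```

Dish C sits at (.4475,.351). Next is A.

Call:
move_arm --targets '[{"twist": [0, 0, 0], "travel": [-0.04, -0.004, 0], "gripper": 1}, {"twist": [0, 0, 0], "travel": [-0.08, -0.008, 0], "gripper": 1}, {"twist": [0, 0, 0], "travel": [-0.12, -0.012, 0], "gripper": 1}, {"twist": [0, 0, 0], "travel": [-0.16, -0.016, 0], "gripper": 1}, {"twist": [0, 0, 0], "travel": [-0.2, -0.02, 0], "gripper": 1}]'

```text
t: 25.07
ee_pos: [0.4338, -0.1293, 0.1817]
tool_rot: [0.0, 0.702, 0.712, 0.0]
force: [0.6, -0.4, 0.3]
width: 0.0852
gripper_force: 0.0
```

Call:
move_arm --targets '[{"twist": [0, 0, 0], "travel": [-0.04, -0.004, 0], "gripper": 1}, {"twist": [0, 0, 0], "travel": [-0.08, -0.008, 0], "gripper": 1}, {"twist": [0, 0, 0], "travel": [-0.12, -0.012, 0], "gripper": 1}, {"twist": [0, 0, 0], "travel": [-0.16, -0.016, 0], "gripper": 1}, {"twist": [0, 0, 0], "travel": [-0.2, -0.019, 0], "gripper": 1}]'

```text
t: 25.48
ee_pos: [0.4172, -0.3301, 0.1815]
tool_rot: [0.0, 0.703, 0.712, 0.0]
force: [1.4, -0.3, 0.6]
width: 0.0853
gripper_force: 0.0
```

Call:
move_arm --targets '[{"twist": [0, 0, 0], "travel": [-0.0426, 0, 0], "gripper": 1}, {"twist": [0, 0, 0], "travel": [-0.0426, 0, 0.03], "gripper": 1}, {"twist": [0, 0, 0], "travel": [-0.0426, 0, 0.07], "gripper": 1}, {"twist": [0, 0, 0], "travel": [-0.0426, 0, 0.1], "gripper": 1}, {"twist": [0, 0, 0], "travel": [-0.0426, 0, 0.1], "gripper": 1}]'

```text
t: 25.9
ee_pos: [0.4152, -0.3683, 0.076]
tool_rot: [-0.004, 0.703, 0.711, -0.0]
force: [-0.5, 0.9, -1.6]
width: 0.0855
gripper_force: 0.0
```

Call:
move_arm --targets '[{"twist": [0, 0, 0], "travel": [0, 0, 0.0], "gripper": 1}, {"twist": [0, 0, 0], "travel": [0, 0, 0.0], "gripper": 1}]'

```text
t: 26.07
ee_pos: [0.4186, -0.3718, 0.0827]
tool_rot: [0.001, 0.703, 0.711, 0.0]
force: [-0.1, -1.5, 0.7]
width: 0.0854
gripper_force: 0.0
```

```bash
python3 d.py
```

```text
[ 0.4186 -0.3718  0.0827] yaw 90.7 w 0.0854 F [-0.1 -1.5  0.7] t 26.0667
top 0.74 229 [ 0.4045 -0.7465] at deck [ 0.399  -0.7285]
top 0.72 217 [ 0.7011 -0.3572] at deck [ 0.6874 -0.3501]
top 0.65 239 [0.4547 0.3639] at deck [0.4478 0.3509]
top 0.45 201 [0.4748 0.5125] at deck [0.4673 0.4954]
scene 0.76 187 [ 0.6967 -0.3608] at deck [ 0.651 -0.39 ]
scene 0.72 210 [ 0.4162 -0.3742] at deck [ 0.3819 -0.4028]
scene 0.58 186 [0.4979 0.5504] at deck [0.4603 0.484 ]
scene 0.57 227 [ 0.5001 -0.4158] at deck [ 0.4625 -0.4427]
scene 0.56 346 [ 0.4006 -0.7464] at deck [ 0.367  -0.7598]
scene 0.51 119 [0.4832 0.4106] at deck [0.4462 0.35  ]
```

Call:
move_arm --targets '[{"twist": [0, 0, 0], "travel": [-0.002, -0.002, 0.03], "gripper": 1}, {"twist": [0, 0, 0], "travel": [-0.002, -0.002, 0.055], "gripper": 1}, {"twist": [0, 0, 0], "travel": [-0.002, -0.002, 0.07], "gripper": 1}, {"twist": [0, 0, 0], "travel": [-0.002, -0.002, 0.077], "gripper": 1}, {"twist": [0, 0, 0], "travel": [-0.002, -0.002, 0.08], "gripper": 1}]'

```text
t: 26.68
ee_pos: [0.415, -0.3738, 0.001]
tool_rot: [-0.0, 0.703, 0.711, -0.0]
force: [0.7, -0.1, 0.8]
width: 0.0857
gripper_force: 0.0
```

Call:
move_arm --targets '[{"twist": [0, 0, 0], "travel": [0, 0, 0.002], "gripper": 1}, {"twist": [0, 0, 0], "travel": [0, 0, 0.004], "gripper": 0.95}, {"twist": [0, 0, 0], "travel": [0, 0, 0.006], "gripper": 0.9}, {"twist": [0, 0, 0], "travel": [0, 0, 0.007], "gripper": 0.85}, {"twist": [0, 0, 0], "travel": [0, 0, 0.007], "gripper": 0.85}]'

```text
t: 27.1
ee_pos: [0.4153, -0.374, -0.0055]
tool_rot: [0.0, 0.703, 0.711, 0.0]
force: [0.1, 0.2, 0.7]
width: 0.0726
gripper_force: 0.0
```

Call:
move_arm --grip_force 20 --targets '[{"twist": [0, 0, 0], "travel": [0, 0, -0.0015], "gripper": 0.75}, {"twist": [0, 0, 0], "travel": [0, 0, -0.0015], "gripper": 0.65}, {"twist": [0, 0, 0], "travel": [0, 0, -0.0015], "gripper": 0.6}, {"twist": [0, 0, 0], "travel": [0, 0, -0.0015], "gripper": 0.6}, {"twist": [0, 0, 0], "travel": [0, 0, -0.0015], "gripper": 0.6}]'

```text
t: 27.52
ee_pos: [0.4155, -0.3741, -0.0036]
tool_rot: [0.0, 0.703, 0.711, 0.0]
force: [0.5, 0.2, 5.6]
width: 0.058
gripper_force: 20.4
```

Call:
move_arm --targets '[{"twist": [0, 0, 0], "travel": [0, 0, -0.01], "gripper": 0.6}, {"twist": [0, 0, 0], "travel": [0, 0, -0.04], "gripper": 0.6}, {"twist": [0, 0, 0], "travel": [0, 0, -0.08], "gripper": 0.6}, {"twist": [0, 0, 0], "travel": [0, 0, -0.12], "gripper": 0.6}, {"twist": [0, 0, 0], "travel": [0, 0, -0.15], "gripper": 0.6}]'

```text
t: 27.93
ee_pos: [0.4154, -0.3743, 0.1493]
tool_rot: [0.001, 0.703, 0.711, 0.0]
force: [1.2, -0.9, -0.9]
width: 0.0577
gripper_force: 21.9
```

Call:
move_arm --targets '[{"twist": [0, 0, 0], "travel": [0.04, 0.002, 0], "gripper": 0.6}, {"twist": [0, 0, 0], "travel": [0.08, 0.004, 0], "gripper": 0.6}, {"twist": [0, 0, 0], "travel": [0.12, 0.006, 0], "gripper": 0.6}, {"twist": [0, 0, 0], "travel": [0.16, 0.01, 0], "gripper": 0.6}, {"twist": [0, 0, 0], "travel": [0.2, 0.013, 0], "gripper": 0.6}]'

```text
t: 28.35
ee_pos: [0.4256, -0.1722, 0.1465]
tool_rot: [0.001, 0.704, 0.711, 0.0]
force: [0.6, 0.5, 0.8]
width: 0.0579
gripper_force: 21.9
```

Call:
move_arm --targets '[{"twist": [0, 0, 0], "travel": [0.04, 0.002, 0], "gripper": 0.6}, {"twist": [0, 0, 0], "travel": [0.08, 0.004, 0], "gripper": 0.6}, {"twist": [0, 0, 0], "travel": [0.12, 0.006, 0], "gripper": 0.6}, {"twist": [0, 0, 0], "travel": [0.16, 0.01, 0], "gripper": 0.6}, {"twist": [0, 0, 0], "travel": [0.2, 0.013, 0], "gripper": 0.6}]'

```text
t: 28.77
ee_pos: [0.4366, 0.0283, 0.1466]
tool_rot: [0.0, 0.703, 0.711, 0.0]
force: [1.9, -0.8, -0.4]
width: 0.0578
gripper_force: 21.9
```

Call:
move_arm --targets '[{"twist": [0, 0, 0], "travel": [0.04, 0.002, 0], "gripper": 0.6}, {"twist": [0, 0, 0], "travel": [0.08, 0.004, 0], "gripper": 0.6}, {"twist": [0, 0, 0], "travel": [0.12, 0.006, 0], "gripper": 0.6}, {"twist": [0, 0, 0], "travel": [0.16, 0.01, 0], "gripper": 0.6}, {"twist": [0, 0, 0], "travel": [0.2, 0.013, 0], "gripper": 0.6}]'

```text
t: 29.18
ee_pos: [0.4473, 0.2286, 0.1465]
tool_rot: [0.0, 0.703, 0.711, 0.0]
force: [0.7, -0.1, -0.4]
width: 0.0579
gripper_force: 21.9
```

Call:
move_arm --targets '[{"twist": [0, 0, 0], "travel": [0.04, 0, 0], "gripper": 0.6}, {"twist": [0, 0, 0], "travel": [0.057, 0, 0], "gripper": 0.6}, {"twist": [0, 0, 0], "travel": [0.057, 0, 0], "gripper": 0.6}, {"twist": [0, 0, 0], "travel": [0.057, 0, 0], "gripper": 0.6}]'

```text
t: 29.52
ee_pos: [0.4466, 0.2841, 0.146]
tool_rot: [0.0, 0.703, 0.712, -0.0]
force: [0.1, -0.1, 0.2]
width: 0.0577
gripper_force: 21.9
```

Call:
move_arm --targets '[{"twist": [0, 0, 0], "travel": [-0.001, 0, 0.03], "gripper": 0.6}, {"twist": [0, 0, 0], "travel": [-0.001, 0, 0.065], "gripper": 0.6}, {"twist": [0, 0, 0], "travel": [-0.001, 0, 0.085], "gripper": 0.6}, {"twist": [0, 0, 0], "travel": [-0.001, 0, 0.092], "gripper": 0.6}, {"twist": [0, 0, 0], "travel": [-0.001, 0, 0.095], "gripper": 0.6}]'

```text
t: 29.93
ee_pos: [0.4463, 0.2808, 0.0498]
tool_rot: [-0.0, 0.704, 0.71, -0.001]
force: [-0.6, 1.2, 0.4]
width: 0.0581
gripper_force: 21.9
```

Call:
move_arm --targets '[{"twist": [0, 0, 0], "travel": [0, 0, 0.002], "gripper": 0.6}, {"twist": [0, 0, 0], "travel": [0, 0, 0.004], "gripper": 0.6}, {"twist": [0, 0, 0], "travel": [0, 0, 0.006], "gripper": 0.6}, {"twist": [0, 0, 0], "travel": [0, 0, 0.008], "gripper": 0.6}, {"twist": [0, 0, 0], "travel": [0, 0, 0.008], "gripper": 0.6}]'

```text
t: 30.35
ee_pos: [0.4472, 0.2827, 0.043]
tool_rot: [0.0, 0.703, 0.711, 0.0]
force: [-0.0, -0.4, -0.1]
width: 0.0579
gripper_force: 21.9
```

Release, rise, and go over to dish B.

Call:
move_arm --targets '[{"twist": [0, 0, 0], "travel": [0, 0, 0.0015], "gripper": 0.6}, {"twist": [0, 0, 0], "travel": [0, 0, 0.0015], "gripper": 0.75}, {"twist": [0, 0, 0], "travel": [0, 0, 0.0015], "gripper": 0.85}, {"twist": [0, 0, 0], "travel": [0, 0, 0.0015], "gripper": 0.85}, {"twist": [0, 0, 0], "travel": [0, 0, -0.01], "gripper": 0.85}]'

```text
t: 30.77
ee_pos: [0.4459, 0.2818, 0.0515]
tool_rot: [-0.0, 0.703, 0.711, -0.002]
force: [-0.3, -0.3, -0.8]
width: 0.0725
gripper_force: 0.0
```

Call:
move_arm --targets '[{"twist": [0, 0, 0], "travel": [0, 0, -0.04], "gripper": 0.85}, {"twist": [0, 0, 0], "travel": [0, 0, -0.08], "gripper": 1}, {"twist": [0, 0, 0], "travel": [0, 0, -0.12], "gripper": 1}, {"twist": [0, 0, 0], "travel": [-0.04, 0, -0.13], "gripper": 1}, {"twist": [0, 0, 0], "travel": [-0.08, 0, -0.13], "gripper": 1}]'

```text
t: 31.18
ee_pos: [0.4503, 0.204, 0.1875]
tool_rot: [0.001, 0.702, 0.712, 0.004]
force: [0.7, 0.1, 0.4]
width: 0.0853
gripper_force: 0.0
```

Call:
move_arm --targets '[{"twist": [0, 0, 0], "travel": [-0.04, 0, 0], "gripper": 1}, {"twist": [0, 0, 0], "travel": [-0.08, 0, 0], "gripper": 1}, {"twist": [0, 0, 0], "travel": [-0.12, 0, 0], "gripper": 1}, {"twist": [0, 0, 0], "travel": [-0.16, 0, 0], "gripper": 1}, {"twist": [0, 0, 0], "travel": [-0.2, 0, 0], "gripper": 1}]'

```text
t: 31.6
ee_pos: [0.4497, 0.0007, 0.1837]
tool_rot: [0.0, 0.703, 0.711, 0.0]
force: [0.7, -0.5, -0.8]
width: 0.0856
gripper_force: 0.0
```

```bash
python3 d.py
```

```text
[0.4497 0.0007 0.1837] yaw 90.63 w 0.0856 F [ 0.7 -0.5 -0.8] t 31.6
top 0.63 225 [ 0.4035 -0.7473] at deck [ 0.3981 -0.7293]
top 0.62 177 [ 0.7   -0.358] at deck [ 0.6862 -0.3509]
top 0.5 247 [0.4556 0.3647] at deck [0.4487 0.3516]
top 0.22 471 [ 0.5975 -0.517 ] at deck [ 0.5866 -0.5055]
scene 0.62 347 [ 0.3994 -0.749 ] at deck [ 0.3659 -0.7623]
scene 0.59 184 [ 0.6981 -0.3579] at deck [ 0.6524 -0.3871]
scene 0.56 221 [ 0.4975 -0.4139] at deck [ 0.46   -0.4409]
scene 0.54 46 [ 0.4475 -0.123 ] at deck [ 0.412  -0.1619]
scene 0.53 137 [0.4821 0.3395] at deck [0.4452 0.2817]
scene 0.33 1929 [0.4335 0.2938] at deck [0.3986 0.2379]
```

Call:
move_arm --targets '[{"twist": [0, 0, 0], "travel": [-0.04, 0.005, 0], "gripper": 1}, {"twist": [0, 0, 0], "travel": [-0.08, 0.01, 0], "gripper": 1}, {"twist": [0, 0, 0], "travel": [-0.12, 0.015, 0], "gripper": 1}, {"twist": [0, 0, 0], "travel": [-0.16, 0.02, 0], "gripper": 1}, {"twist": [0, 0, 0], "travel": [-0.2, 0.024, 0], "gripper": 1}]'

```text
t: 32.22
ee_pos: [0.477, -0.1974, 0.1832]
tool_rot: [0.0, 0.702, 0.712, 0.0]
force: [1.4, 0.2, 0.4]
width: 0.0854
gripper_force: 0.0
```

Call:
move_arm --targets '[{"twist": [0, 0, 0], "travel": [-0.04, 0.005, 0], "gripper": 1}, {"twist": [0, 0, 0], "travel": [-0.08, 0.01, 0], "gripper": 1}, {"twist": [0, 0, 0], "travel": [-0.12, 0.015, 0], "gripper": 1}, {"twist": [0, 0, 0], "travel": [-0.16, 0.02, 0], "gripper": 1}, {"twist": [0, 0, 0], "travel": [-0.2, 0.022, 0], "gripper": 1}]'

```text
t: 32.63
ee_pos: [0.502, -0.3972, 0.183]
tool_rot: [0.0, 0.703, 0.712, 0.0]
force: [0.8, -0.4, -0.1]
width: 0.0855
gripper_force: 0.0
```

Call:
move_arm --targets '[{"twist": [0, 0, 0], "travel": [-0.0155, 0, 0.03], "gripper": 1}, {"twist": [0, 0, 0], "travel": [-0.0155, 0, 0.07], "gripper": 1}, {"twist": [0, 0, 0], "travel": [-0.0155, 0, 0.1], "gripper": 1}, {"twist": [0, 0, 0], "travel": [-0.0155, 0, 0.1], "gripper": 1}, {"twist": [0, 0, 0], "travel": [-0.0155, 0, 0.1], "gripper": 1}]'

```text
t: 33.05
ee_pos: [0.5006, -0.4104, 0.0817]
tool_rot: [-0.002, 0.703, 0.711, -0.0]
force: [0.4, 0.3, 0.4]
width: 0.0852
gripper_force: 0.0
```

```bash
python3 d.py
```

```text
[ 0.5006 -0.4104  0.0817] yaw 90.71 w 0.0852 F [0.4 0.3 0.4] t 33.05
top 0.82 245 [ 0.4026 -0.7485] at deck [ 0.3971 -0.7305]
top 0.75 283 [0.4549 0.2941] at deck [0.448 0.283]
top 0.65 268 [0.4551 0.3637] at deck [0.4481 0.3507]
top 0.45 207 [ 0.7006 -0.3579] at deck [ 0.6868 -0.3508]
top 0.35 368 [0.4441 0.0922] at deck [0.4375 0.0867]
scene 0.87 373 [ 0.4    -0.7487] at deck [ 0.3664 -0.762 ]
scene 0.5 137 [0.4809 0.3414] at deck [0.444  0.2835]
scene 0.5 246 [ 0.4995 -0.4149] at deck [ 0.4618 -0.4418]
scene 0.47 168 [ 0.6986 -0.36  ] at deck [ 0.6529 -0.3892]
scene 0.43 116 [0.4832 0.4108] at deck [0.4462 0.3501]
```

Call:
move_arm --targets '[{"twist": [0, 0, 0], "travel": [-0.001, -0.002, 0.03], "gripper": 1}, {"twist": [0, 0, 0], "travel": [-0.001, -0.002, 0.055], "gripper": 1}, {"twist": [0, 0, 0], "travel": [-0.001, -0.002, 0.07], "gripper": 1}, {"twist": [0, 0, 0], "travel": [-0.001, -0.002, 0.077], "gripper": 1}, {"twist": [0, 0, 0], "travel": [-0.001, -0.002, 0.08], "gripper": 1}]'

```text
t: 33.67
ee_pos: [0.4989, -0.4135, 0.003]
tool_rot: [0.0, 0.703, 0.711, 0.0]
force: [-0.1, 0.3, -0.9]
width: 0.0853
gripper_force: 0.0
```

Call:
move_arm --targets '[{"twist": [0, 0, 0], "travel": [0, 0, 0.002], "gripper": 1}, {"twist": [0, 0, 0], "travel": [0, 0, 0.004], "gripper": 0.95}, {"twist": [0, 0, 0], "travel": [0, 0, 0.005], "gripper": 0.9}, {"twist": [0, 0, 0], "travel": [0, 0, 0.005], "gripper": 0.85}, {"twist": [0, 0, 0], "travel": [0, 0, 0.005], "gripper": 0.85}]'

```text
t: 34.08
ee_pos: [0.4988, -0.4138, -0.0017]
tool_rot: [0.0, 0.703, 0.711, 0.0]
force: [-0.1, 0.0, 0.3]
width: 0.0727
gripper_force: 0.0
```

Call:
move_arm --grip_force 20 --targets '[{"twist": [0, 0, 0], "travel": [0, 0, 0.0022], "gripper": 0.85}, {"twist": [0, 0, 0], "travel": [0, 0, 0.0022], "gripper": 0.75}, {"twist": [0, 0, 0], "travel": [0, 0, 0.0022], "gripper": 0.6}, {"twist": [0, 0, 0], "travel": [0, 0, 0.0022], "gripper": 0.6}, {"twist": [0, 0, 0], "travel": [0, 0, 0.0022], "gripper": 0.6}]'

```text
t: 34.5
ee_pos: [0.4984, -0.4135, -0.0043]
tool_rot: [-0.0, 0.703, 0.711, -0.0]
force: [-1.6, 1.9, 5.2]
width: 0.0583
gripper_force: 21.6
```

Call:
move_arm --targets '[{"twist": [0, 0, 0], "travel": [0, 0, -0.01], "gripper": 0.6}, {"twist": [0, 0, 0], "travel": [0, 0, -0.04], "gripper": 0.6}, {"twist": [0, 0, 0], "travel": [0, 0, -0.08], "gripper": 0.6}, {"twist": [0, 0, 0], "travel": [0, 0, -0.12], "gripper": 0.6}, {"twist": [0, 0, 0], "travel": [0, 0, -0.15], "gripper": 0.6}]'

```text
t: 34.92
ee_pos: [0.4991, -0.414, 0.1491]
tool_rot: [0.001, 0.703, 0.711, 0.0]
force: [1.4, -0.7, -0.3]
width: 0.0583
gripper_force: 21.9
```

Call:
move_arm --targets '[{"twist": [0, 0, 0], "travel": [0.04, -0.003, 0], "gripper": 0.6}, {"twist": [0, 0, 0], "travel": [0.08, -0.006, 0], "gripper": 0.6}, {"twist": [0, 0, 0], "travel": [0.12, -0.009, 0], "gripper": 0.6}, {"twist": [0, 0, 0], "travel": [0.16, -0.012, 0], "gripper": 0.6}, {"twist": [0, 0, 0], "travel": [0.2, -0.015, 0], "gripper": 0.6}]'

```text
t: 35.33
ee_pos: [0.4808, -0.2121, 0.1461]
tool_rot: [0.0, 0.704, 0.711, 0.0]
force: [0.6, 0.2, -1.1]
width: 0.0582
gripper_force: 21.9
```

Call:
move_arm --targets '[{"twist": [0, 0, 0], "travel": [0.04, -0.003, 0], "gripper": 0.6}, {"twist": [0, 0, 0], "travel": [0.08, -0.006, 0], "gripper": 0.6}, {"twist": [0, 0, 0], "travel": [0.12, -0.009, 0], "gripper": 0.6}, {"twist": [0, 0, 0], "travel": [0.16, -0.012, 0], "gripper": 0.6}, {"twist": [0, 0, 0], "travel": [0.2, -0.015, 0], "gripper": 0.6}]'

```text
t: 35.75
ee_pos: [0.4638, -0.0121, 0.1461]
tool_rot: [0.0, 0.703, 0.711, 0.0]
force: [0.4, 0.9, -0.4]
width: 0.0581
gripper_force: 21.9
```

Call:
move_arm --targets '[{"twist": [0, 0, 0], "travel": [0.04, -0.003, 0], "gripper": 0.6}, {"twist": [0, 0, 0], "travel": [0.08, -0.006, 0], "gripper": 0.6}, {"twist": [0, 0, 0], "travel": [0.12, -0.009, 0], "gripper": 0.6}, {"twist": [0, 0, 0], "travel": [0.16, -0.012, 0], "gripper": 0.6}, {"twist": [0, 0, 0], "travel": [0.2, -0.015, 0], "gripper": 0.6}]'

```text
t: 36.17
ee_pos: [0.4466, 0.188, 0.1462]
tool_rot: [0.0, 0.703, 0.711, 0.0]
force: [0.5, -1.0, 0.3]
width: 0.0583
gripper_force: 21.9
```

Call:
move_arm --targets '[{"twist": [0, 0, 0], "travel": [0.025, -0.002, 0], "gripper": 0.6}, {"twist": [0, 0, 0], "travel": [0.029, -0.0025, 0], "gripper": 0.6}, {"twist": [0, 0, 0], "travel": [0.029, -0.0025, 0], "gripper": 0.6}, {"twist": [0, 0, 0], "travel": [0.029, -0.0025, 0], "gripper": 0.6}]'

```text
t: 36.5
ee_pos: [0.444, 0.2147, 0.1456]
tool_rot: [0.0, 0.703, 0.711, -0.0]
force: [-0.5, 0.1, 0.1]
width: 0.058
gripper_force: 21.9
```

Call:
move_arm --targets '[{"twist": [0, 0, 0], "travel": [0, 0.0015, 0.03], "gripper": 0.6}, {"twist": [0, 0, 0], "travel": [0, 0.0015, 0.065], "gripper": 0.6}, {"twist": [0, 0, 0], "travel": [0, 0.0015, 0.085], "gripper": 0.6}, {"twist": [0, 0, 0], "travel": [0, 0.0015, 0.092], "gripper": 0.6}, {"twist": [0, 0, 0], "travel": [0, 0.0015, 0.095], "gripper": 0.6}]'

```text
t: 36.92
ee_pos: [0.4451, 0.2134, 0.0494]
tool_rot: [-0.0, 0.704, 0.71, -0.001]
force: [0.1, -0.5, 0.2]
width: 0.0583
gripper_force: 21.9
```

Call:
move_arm --targets '[{"twist": [0, 0, 0], "travel": [0, 0, 0.002], "gripper": 0.6}, {"twist": [0, 0, 0], "travel": [0, 0, 0.004], "gripper": 0.6}, {"twist": [0, 0, 0], "travel": [0, 0, 0.006], "gripper": 0.6}, {"twist": [0, 0, 0], "travel": [0, 0, 0.008], "gripper": 0.6}, {"twist": [0, 0, 0], "travel": [0, 0, 0.008], "gripper": 0.6}]'

```text
t: 37.33
ee_pos: [0.446, 0.2151, 0.0428]
tool_rot: [0.0, 0.703, 0.711, 0.0]
force: [0.2, 0.0, -1.1]
width: 0.0582
gripper_force: 21.9
```

Call:
move_arm --targets '[{"twist": [0, 0, 0], "travel": [0, 0, 0.0015], "gripper": 0.6}, {"twist": [0, 0, 0], "travel": [0, 0, 0.0015], "gripper": 0.75}, {"twist": [0, 0, 0], "travel": [0, 0, 0.0015], "gripper": 0.85}, {"twist": [0, 0, 0], "travel": [0, 0, 0.0015], "gripper": 0.85}, {"twist": [0, 0, 0], "travel": [0, 0, -0.01], "gripper": 0.85}]'

```text
t: 37.75
ee_pos: [0.4446, 0.2145, 0.0512]
tool_rot: [-0.0, 0.703, 0.711, -0.001]
force: [-0.5, 0.6, 0.4]
width: 0.0728
gripper_force: 0.0
```

Call:
move_arm --targets '[{"twist": [0, 0, 0], "travel": [0, 0, -0.04], "gripper": 0.85}, {"twist": [0, 0, 0], "travel": [0, 0, -0.08], "gripper": 0.85}, {"twist": [0, 0, 0], "travel": [0, 0, -0.12], "gripper": 0.6}, {"twist": [0, 0, 0], "travel": [0, 0, -0.16], "gripper": 0.5}, {"twist": [0, 0, 0], "travel": [0, 0, -0.16], "gripper": 0.5}]'

```text
t: 38.17
ee_pos: [0.4494, 0.2168, 0.22]
tool_rot: [0.002, 0.703, 0.711, 0.005]
force: [2.0, 0.7, 0.5]
width: 0.0424
gripper_force: 0.0
```

```bash
cat > f.py <<'E'
from h import *
s=arm.state(); print(np.round(s['ee_pos'],4))
for n in('top','scene'):
    c=cap(n,n+'_f.png'); T=c['cam_to_world']
    for q,z in(('speed_grip',.056),('speed_tab',.027),('console',.022)):
        for d in arm.cut_out(n,q)[:5]:
            ys,xs=np.nonzero(d['mask']); r=cv2.minAreaRect(px2w(c,np.c_[xs,ys],z)[:,:2].astype(np.float32)*1000)
            print(n,q,round(d['p'],2),len(xs),np.round(d['pixel']),np.round(px2w(c,[[xs.mean(),ys.mean()]],z)[0,:2],4),np.round(r[0]),np.round(r[1]),round(r[2],1))
    P=px2w  # crop
    p=w2px(c,[[.42,-.16,.03]])[0].astype(int)
    w,h=(48,36) if n=='top' else (70,52)
    cv2.imwrite('pics/%s_c.png'%n,cv2.resize(c['color'][p[1]-h//2:p[1]+h//2,p[0]-w:p[0]+w,::-1],(800,300),interpolation=cv2.INTER_CUBIC)); print('crop',n,p[0]-w,p[1]-h//2,800/(2*w),300/(2*(h//2)))
a=[cv2.imread('pics/%s_c.png'%n) for n in('top','scene')]
cv2.imwrite('pics/con.png',np.vstack(a))
E
python3 f.py
```

```text
[0.4494 0.2168 0.22  ]
top speed_grip 0.6 103 [225. 270.] [0.4514 0.2012] [452. 200.] [54. 27.] 20.6
top speed_tab 0.34 46 [276. 274.] [0.4264 0.0327] [426.  33.] [26. 23.] 43.6
top console 0.81 1312 [329. 273.] [ 0.4237 -0.1596] [ 424. -161.] [ 65. 274.] 1.5
crop top 282 258 8.333333333333334 8.333333333333334
scene speed_tab 0.42 1697 [235. 221.] [0.4129 0.2716] [427. 290.] [209. 302.] 0.7
crop scene 242 241 5.714285714285714 5.769230769230769
```

View pics/con.png

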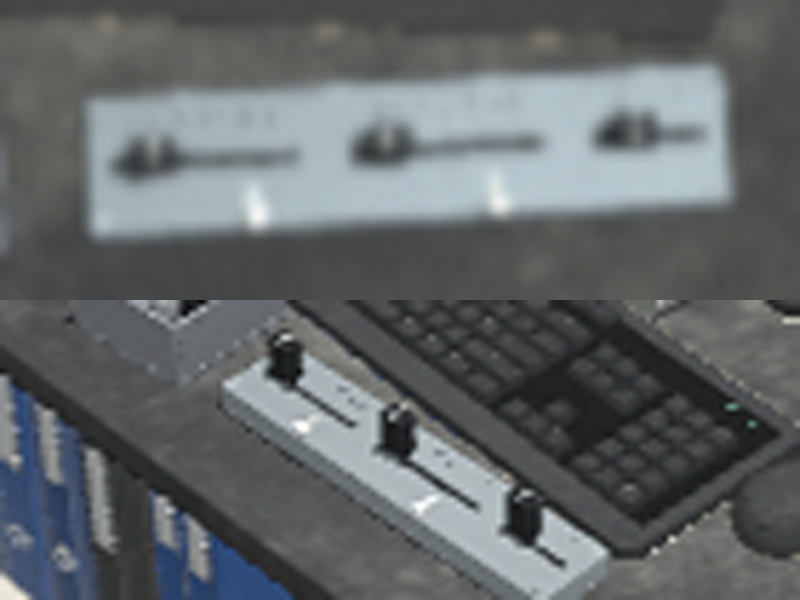

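Top strip: the grips carry white index stripes at (153,150), (388,137) and (622,125), and the tabs are at (258,210) and (497,200). I'll compute subpixel centroids.

```bash
cat > g.py <<'E'
from h import *
c=cap('top'); g=c['color'].astype(float).mean(2)
def cr(u,v): return (282+(u+.5)/8.3333-.5, 258+(v+.5)/8.3333-.5)
def cen(uv,hu,hv,lo):
    x,y=cr(*uv); xs=np.arange(int(x-hu),int(x+hu)+2); ys=np.arange(int(y-hv),int(y+hv)+2)
    G=g[np.ix_(ys,xs)]; w=np.clip(G-lo,0,None); X,Y=np.meshgrid(xs,ys)
    return (X*w).sum()/w.sum(),(Y*w).sum()/w.sum()
bar=np.median(g[258+15:258+18,282+25:282+35]); print('bar',bar)
tabs=np.array([cen(t,2,2.2,bar+12) for t in((258,208),(498,197))])
tw=px2w(c,tabs,.027)[:,:2]; print('tabs',np.round(tw,4).tolist())
hand=np.array([cr(u,v) for u,v in((153,150),(387,137),(621,125))])
gw=px2w(c,hand,.056)[:,:2]; print('grips stripe',np.round(gw,4).tolist())
# bar corners (far edge, z=.022)
e=px2w(c,[cr(90,100),cr(718,66)],.022)[:,:2]; d=e[0]-e[1]; yaw=np.arctan2(-d[0],d[1]); print('far edge',np.round(e,4).tolist(),'len',np.linalg.norm(d),'yaw',yaw)
for a in (gw,tw): d=a[0]-a[-1]; print('yaw',np.arctan2(-d[0],d[1]),np.linalg.norm(d))
ay=np.array([-np.sin(yaw),np.cos(yaw)])
print('grip->tab along -y',(gw[:2]-tw)@ay)
s=cap('scene')
# scene hand measurements
sc=lambda u,v:(242+(u+.5)/5.7143-.5,241+(v+.5-300)/5.7692-.5)
st=px2w(s,[sc(304,424),sc(426,503)],.027)[:,:2]; sg=px2w(s,[sc(286,341),sc(398,413),sc(525,492)],.056)[:,:2]
print('scene tabs',np.round(st,4).tolist(),'grips',np.round(sg,4).tolist(),(sg[:2]-st)@ay)
E
python3 g.py
```

```text
bar 176.83333333333331
tabs [[0.4006, -0.096], [0.4037, -0.1995]]
grips stripe [[0.4222, -0.0536], [0.4246, -0.1518], [0.4266, -0.2501]]
far edge [[0.4493, -0.0261], [0.4556, -0.2963]] len 0.2702433937910302 yaw 0.02299440166194176
yaw 0.022065405316184124 0.1964951247916194
yaw 0.030152244668181175 0.10352940606578001
grip->tab along -y [0.04188505 0.04724967]
scene tabs [[0.3978, -0.0939], [0.4019, -0.1973]] grips [[0.4198, -0.054], [0.4226, -0.1518], [0.4272, -0.2538]] [0.03937528 0.04497791]
```

Call:
move_arm --targets '[{"twist": [0, 0, -0.012], "travel": [-0.04, -0.005, 0], "gripper": 0.5}, {"twist": [0, 0, -0.012], "travel": [-0.08, -0.01, 0], "gripper": 0.5}, {"twist": [0, 0, -0.012], "travel": [-0.12, -0.015, 0], "gripper": 0.5}, {"twist": [0, 0, -0.012], "travel": [-0.16, -0.02, 0], "gripper": 0.5}, {"twist": [0, 0, -0.012], "travel": [-0.2, -0.025, 0], "gripper": 0.5}]'

```text
t: 39.08
ee_pos: [0.4221, 0.0132, 0.2121]
tool_rot: [-0.0, 0.699, 0.715, -0.0]
force: [0.8, 0.2, -0.7]
width: 0.0426
gripper_force: 0.0
```

Call:
move_arm --targets '[{"twist": [0, 0, 0], "travel": [-0.035, -0.003, 0], "gripper": 0.5}, {"twist": [0, 0, 0], "travel": [-0.0686, -0.006, 0.02], "gripper": 0.5}, {"twist": [0, 0, 0], "travel": [-0.0686, -0.006, 0.06], "gripper": 0.5}, {"twist": [0, 0, 0], "travel": [-0.0686, -0.006, 0.1], "gripper": 0.5}, {"twist": [0, 0, 0], "travel": [-0.0686, -0.006, 0.12], "gripper": 0.5}]'

```text
t: 39.5
ee_pos: [0.4162, -0.0546, 0.0891]
tool_rot: [-0.001, 0.7, 0.714, -0.001]
force: [-1.3, -0.1, 0.3]
width: 0.0425
gripper_force: 0.0
```

Call:
move_arm --targets '[{"twist": [0, 0, 0], "travel": [0, 0, 0], "gripper": 0.5}, {"twist": [0, 0, 0], "travel": [0, 0, 0], "gripper": 0.5}, {"twist": [0, 0, 0], "travel": [0, 0, 0], "gripper": 0.5}]'

```text
t: 39.75
ee_pos: [0.4193, -0.054, 0.0934]
tool_rot: [0.0, 0.699, 0.715, 0.0]
force: [-0.1, 0.0, 0.3]
width: 0.0428
gripper_force: 0.0
```

Call:
move_arm --targets '[{"twist": [0, 0, 0], "travel": [0, 0.002, 0.025], "gripper": 0.5}, {"twist": [0, 0, 0], "travel": [0, 0.002, 0.045], "gripper": 0.5}, {"twist": [0, 0, 0], "travel": [0, 0.002, 0.054], "gripper": 0.5}, {"twist": [0, 0, 0], "travel": [0, 0.002, 0.058], "gripper": 0.5}, {"twist": [0, 0, 0], "travel": [0, 0.002, 0.059], "gripper": 0.4}]'

```text
t: 40.17
ee_pos: [0.4209, -0.0539, 0.0339]
tool_rot: [0.0, 0.699, 0.715, 0.0]
force: [-0.5, 0.0, 0.3]
width: 0.0345
gripper_force: 0.0
```

Call:
move_arm --grip_force 20 --targets '[{"twist": [0, 0, 0], "travel": [0, 0, 0], "gripper": 0.25}, {"twist": [0, 0, 0], "travel": [0, 0, 0], "gripper": 0.1}, {"twist": [0, 0, 0], "travel": [0, 0, 0], "gripper": 0.0}, {"twist": [0, 0, 0], "travel": [0, 0, 0], "gripper": 0.0}, {"twist": [0, 0, 0], "travel": [0, 0, 0], "gripper": 0.0}]'

```text
t: 40.58
ee_pos: [0.4207, -0.054, 0.0345]
tool_rot: [0.0, 0.699, 0.715, 0.0]
force: [-2.4, 0.7, 4.8]
width: 0.0134
gripper_force: 22.3
```

Call:
move_arm --targets '[{"twist": [0, 0, 0], "travel": [-0.01, 0, 0], "gripper": 0.0}, {"twist": [0, 0, 0], "travel": [-0.02, 0, 0], "gripper": 0.0}, {"twist": [0, 0, 0], "travel": [-0.03, 0, 0], "gripper": 0.0}, {"twist": [0, 0, 0], "travel": [-0.038, 0, 0], "gripper": 0.0}, {"twist": [0, 0, 0], "travel": [-0.0405, 0, 0], "gripper": 0.0}]'

```text
t: 41.0
ee_pos: [0.4217, -0.0954, 0.0345]
tool_rot: [0.0, 0.699, 0.715, 0.0]
force: [-2.1, 2.1, 7.5]
width: 0.0138
gripper_force: 22.7
```

Call:
move_arm --targets '[{"twist": [0, 0, 0], "travel": [0, 0, 0], "gripper": 0.0}, {"twist": [0, 0, 0], "travel": [0, 0, 0], "gripper": 0.0}, {"twist": [0, 0, 0], "travel": [0, 0, 0], "gripper": 0.5}, {"twist": [0, 0, 0], "travel": [0, 0, 0], "gripper": 0.5}, {"twist": [0, 0, 0], "travel": [0, 0, 0], "gripper": 0.5}]'

```text
t: 41.42
ee_pos: [0.4218, -0.0946, 0.0339]
tool_rot: [0.0, 0.699, 0.715, 0.0]
force: [-0.1, 0.2, 0.4]
width: 0.0429
gripper_force: 0.0
```

Call:
move_arm --targets '[{"twist": [0, 0, 0], "travel": [0, 0, -0.03], "gripper": 0.5}, {"twist": [0, 0, 0], "travel": [0, 0, -0.045], "gripper": 0.5}, {"twist": [0, 0, 0], "travel": [-0.03, 0, -0.045], "gripper": 0.5}, {"twist": [0, 0, 0], "travel": [-0.0572, 0.0005, -0.045], "gripper": 0.5}, {"twist": [0, 0, 0], "travel": [-0.0572, 0.0005, -0.045], "gripper": 0.5}]'

```text
t: 41.83
ee_pos: [0.4248, -0.1548, 0.0794]
tool_rot: [0.002, 0.699, 0.715, 0.0]
force: [0.2, 0.1, 0.2]
width: 0.0425
gripper_force: 0.0
```

Call:
move_arm --targets '[{"twist": [0, 0, 0], "travel": [0, 0, 0.01], "gripper": 0.5}, {"twist": [0, 0, 0], "travel": [0, 0, 0.03], "gripper": 0.5}, {"twist": [0, 0, 0], "travel": [0, 0, 0.04], "gripper": 0.5}, {"twist": [0, 0, 0], "travel": [0, 0, 0.044], "gripper": 0.5}, {"twist": [0, 0, 0], "travel": [0, 0, 0.045], "gripper": 0.4}]'

```text
t: 42.25
ee_pos: [0.4221, -0.1506, 0.0322]
tool_rot: [-0.001, 0.699, 0.715, -0.001]
force: [0.2, -0.7, -0.0]
width: 0.0339
gripper_force: 0.0
```

Call:
move_arm --grip_force 20 --targets '[{"twist": [0, 0, 0], "travel": [0, 0, 0], "gripper": 0.25}, {"twist": [0, 0, 0], "travel": [0, 0, 0], "gripper": 0.1}, {"twist": [0, 0, 0], "travel": [0, 0, 0], "gripper": 0.0}, {"twist": [0, 0, 0], "travel": [0, 0, 0], "gripper": 0.0}, {"twist": [0, 0, 0], "travel": [0, 0, 0], "gripper": 0.0}]'

```text
t: 42.67
ee_pos: [0.4229, -0.1514, 0.0337]
tool_rot: [-0.0, 0.699, 0.715, -0.0]
force: [-2.5, 1.8, 1.2]
width: 0.0136
gripper_force: 22.8
```

Call:
move_arm --targets '[{"twist": [0, 0, 0], "travel": [-0.01, 0, 0], "gripper": 0.0}, {"twist": [0, 0, 0], "travel": [-0.02, 0, 0], "gripper": 0.0}, {"twist": [0, 0, 0], "travel": [-0.03, 0, 0], "gripper": 0.0}, {"twist": [0, 0, 0], "travel": [-0.04, 0, 0], "gripper": 0.0}, {"twist": [0, 0, 0], "travel": [-0.046, 0, 0], "gripper": 0.0}]'

```text
t: 43.08
ee_pos: [0.424, -0.1993, 0.0336]
tool_rot: [-0.0, 0.699, 0.715, -0.0]
force: [-4.0, 1.3, 7.8]
width: 0.0133
gripper_force: 23.7
```

Call:
move_arm --targets '[{"twist": [0, 0, 0], "travel": [0, 0, 0], "gripper": 0.0}, {"twist": [0, 0, 0], "travel": [0, 0, 0], "gripper": 0.0}, {"twist": [0, 0, 0], "travel": [0, 0, 0], "gripper": 0.5}, {"twist": [0, 0, 0], "travel": [0, 0, 0], "gripper": 0.5}, {"twist": [0, 0, 0], "travel": [0, 0, 0], "gripper": 0.5}]'

```text
t: 43.5
ee_pos: [0.4249, -0.1984, 0.0336]
tool_rot: [0.001, 0.699, 0.715, 0.0]
force: [0.4, 1.0, -0.1]
width: 0.0425
gripper_force: 0.0
```

Call:
move_arm --targets '[{"twist": [0, 0, 0], "travel": [0, 0, -0.03], "gripper": 0.5}, {"twist": [0, 0, 0], "travel": [0, 0, -0.06], "gripper": 0.5}, {"twist": [0, 0, 0], "travel": [-0.03, 0, -0.08], "gripper": 0.5}, {"twist": [0, 0, 0], "travel": [-0.07, 0, -0.08], "gripper": 0.5}, {"twist": [0, 0, 0], "travel": [-0.11, 0, -0.08], "gripper": 0.5}]'

```text
t: 43.92
ee_pos: [0.4281, -0.3094, 0.1155]
tool_rot: [0.002, 0.698, 0.716, 0.0]
force: [0.9, 0.1, -0.3]
width: 0.0428
gripper_force: 0.0
```

Call:
move_arm --targets '[{"twist": [0, 0, 0], "travel": [-0.04, 0, -0.01], "gripper": 0.5}, {"twist": [0, 0, 0], "travel": [-0.08, 0, -0.02], "gripper": 0.5}, {"twist": [0, 0, 0], "travel": [-0.12, 0, -0.03], "gripper": 0.5}, {"twist": [0, 0, 0], "travel": [-0.16, 0, -0.04], "gripper": 0.5}, {"twist": [0, 0, 0], "travel": [-0.2, 0, -0.05], "gripper": 0.5}]'

```text
t: 44.33
ee_pos: [0.431, -0.5098, 0.164]
tool_rot: [0.0, 0.699, 0.715, 0.0]
force: [0.1, 0.4, -0.1]
width: 0.0426
gripper_force: 0.0
```

```bash
python3 - <<'E'
from h import *
print(np.round(arm.state()['ee_pos'],4))
o=[]
for n,(x0,y0,w,h) in {'top':(282,258,96,36),'scene':(242,241,140,52)}.items():
    o.append(cv2.resize(cap(n)['color'][y0:y0+h,x0:x0+w,::-1],(800,300),interpolation=cv2.INTER_CUBIC))
cv2.imwrite('pics/con2.png',np.vstack(o))
E
```

```text
[ 0.431  -0.5098  0.164 ]
```

View pics/con2.png

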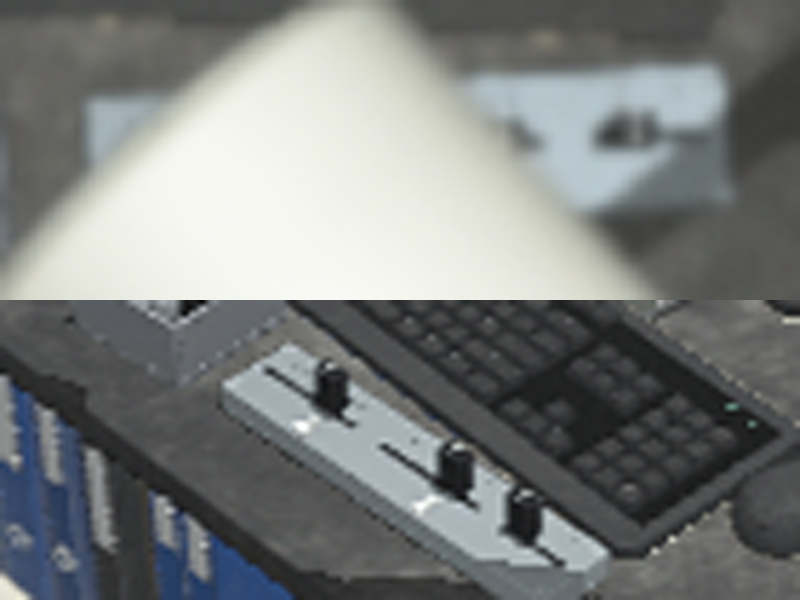

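The top view is blocked by the arm. I'll pull it aside and measure again.

Call:
move_arm --targets '[{"twist": [0, 0, 0], "travel": [-0.02, -0.035, -0.01], "gripper": 0.5}, {"twist": [0, 0, 0], "travel": [-0.04, -0.07, -0.02], "gripper": 0.5}, {"twist": [0, 0, 0], "travel": [-0.06, -0.105, -0.03], "gripper": 0.5}, {"twist": [0, 0, 0], "travel": [-0.08, -0.14, -0.04], "gripper": 0.5}, {"twist": [0, 0, 0], "travel": [-0.1, -0.175, -0.05], "gripper": 0.5}]'

```text
t: 44.85
ee_pos: [0.2572, -0.6117, 0.2136]
tool_rot: [-0.0, 0.699, 0.715, 0.0]
force: [1.3, -0.3, -0.3]
width: 0.0425
gripper_force: 0.0
```

```bash
python3 - <<'E'
from h import *
print(np.round(arm.state()['ee_pos'],4))
o=[]
for n,(x0,y0,w,h) in {'top':(282,258,96,36),'scene':(242,241,140,52)}.items():
    o.append(cv2.resize(cap(n,n+'_g.png')['color'][y0:y0+h,x0:x0+w,::-1],(800,300),interpolation=cv2.INTER_CUBIC))
cv2.imwrite('pics/con3.png',np.vstack(o))
E
```

```text
[ 0.2572 -0.6117  0.2136]
```

View pics/con3.png

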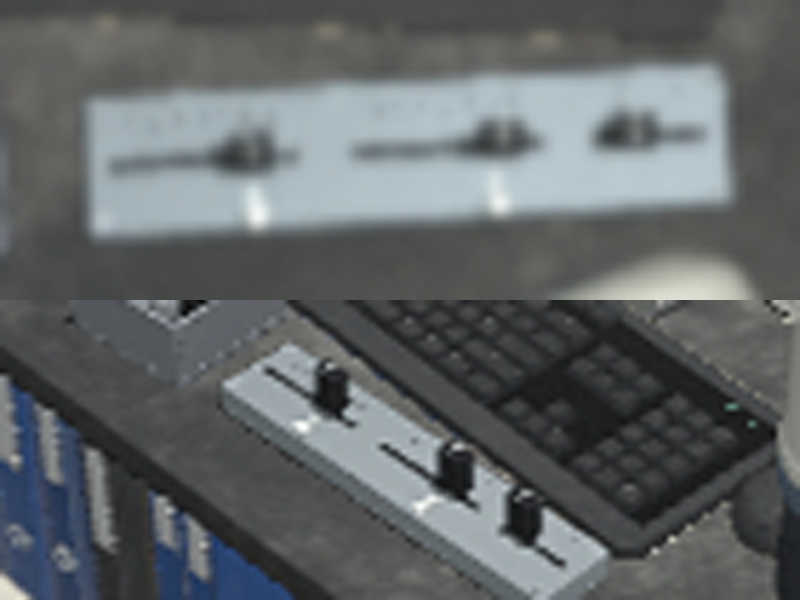

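```bash
cat > v.py <<'E'
from h import *
from scipy.optimize import minimize
yaw=.024; ax=np.array([np.cos(yaw),np.sin(yaw)]); ay=np.array([-ax[1],ax[0]])
def box(c,ctr,hx,hy,z0,z1,S,off):
    P=[np.r_[ctr+ax*a*hx+ay*b*hy,z] for z in(z0,z1) for a in(-1,1) for b in(-1,1)]
    return cv2.convexHull(((w2px(c,P)-off+.5)*S*16-8).astype(np.int32).reshape(-1,1,2))
def soft(c,ctr,hx,hy,z0,z1,off,shape,S=8):
    m=np.zeros((shape[0]*S,shape[1]*S),np.uint8); cv2.fillConvexPoly(m,box(c,ctr,hx,hy,z0,z1,S,off),255,shift=4)
    return cv2.GaussianBlur(cv2.resize(m/255.,(shape[1],shape[0]),interpolation=cv2.INTER_AREA),(0,0),.6)
def fit(c,g,ctr,dim,sgn):
    p=w2px(c,[np.r_[ctr,(dim[2]+dim[3])/2]])[0]; off=(p-[7,8]).astype(int); sh=(16,15)
    I=g[off[1]:off[1]+sh[0],off[0]:off[0]+sh[1]]*sgn
    r=np.arange(-.008,.0081,.0005); best=(-9,)
    for dx in np.arange(-.006,.0061,.001):
        for dy in r:
            m=soft(c,ctr+ax*dx+ay*dy,*dim,off,sh); k=cv2.dilate(m,np.ones((5,5)))>.02
            q=np.corrcoef(m[k],I[k])[0,1]
            if q>best[0]: best=(q,dx,dy)
    return best,ctr+ax*best[1]+ay*best[2]
tabs=[np.array([.3995,-.095]),np.array([.403,-.1984])]
if __name__=='__main__':
  for n in('top','scene'):
    c=cap(n); g=c['color'].astype(float).mean(2)
    for i in(0,1):
        bt,t=fit(c,g,tabs[i],(.007,.004,.021,.027),1); bg,p=fit(c,g,tabs[i]+.02*ax,(.007,.010,.026,.056),-1)
        print(n,i,'tab q%.2f'%bt[0],np.round(t,4),'grip q%.2f'%bg[0],np.round(p,4),'grip-tab along +y mm',round(float((p-t)@ay*1000),1))
E
python3 v.py
```

```text
top 0 tab q0.59 [ 0.4015 -0.0955] grip q0.83 [ 0.4224 -0.0919] grip-tab along +y mm 3.0
top 1 tab q0.53 [ 0.405  -0.1984] grip q0.83 [ 0.424  -0.1984] grip-tab along +y mm -0.5
scene 0 tab q0.52 [ 0.4004 -0.0925] grip q0.73 [ 0.4175 -0.0961] grip-tab along +y mm -4.0
scene 1 tab q0.52 [ 0.4029 -0.1944] grip q0.59 [ 0.422  -0.1994] grip-tab along +y mm -5.5
```

```bash
python3 - <<'E'
from h import *
g=np.mean([cap('top')['color'].astype(float).mean(2) for _ in range(3)],0)
for x0 in(303,332): 
    print(x0); print(g[270:288,x0:x0+20].astype(int))
E
```

```text
303
[[171 175 172 172 173 172 174 174 172 174 175 175 177 178 178 178 180 181
  184 185]
 [168 174 173 170 173 171 175 171 164 174 174 171 178 181 182 182 183 183
  184 185]
 [166 173 173 168 173 174 173 166 159 165 165 163 176 183 183 183 183 184
  184 184]
 [172 175 175 173 176 173 163 151 148 139 136 149 173 182 183 183 184 183
  183 184]
 [175 176 176 174 168 158 130 114 123 116 103 126 169 180 180 182 183 184
  184 184]
 [167 166 166 160 139 120  90  81  97 105  88 108 155 167 165 178 183 184
  183 183]
 [133 129 133 126 101  80  65  66  85 101  84  89 123 132 142 173 184 184
  184 184]
 [111 109 113 113  96  74  62  62  74  90  80  94 130 140 152 176 185 185
  186 186]
 [151 150 151 151 141 117 101  96  99 107 112 129 160 169 173 182 185 186
  185 186]
 [173 173 175 174 171 160 155 154 157 164 161 165 177 181 183 185 186 187
  186 187]
 [177 178 179 180 180 178 177 179 191 206 188 180 182 184 186 186 187 187
  187 187]
 [179 179 180 180 181 180 181 184 203 223 201 184 184 185 187 187 187 187
  188 188]
 [179 179 180 180 181 181 181 183 203 230 219 192 184 187 187 187 187 187
  
[... 1269 characters left out ...]
 198 196
  196 195]
 [192 192 193 193 193 193 194 196 209 223 209 198 198 197 197 197 196 197
  196 196]
 [192 192 193 194 193 194 193 192 202 226 221 204 197 197 197 196 195 195
  195 195]
 [191 191 192 192 190 189 187 180 190 230 230 202 187 187 184 184 182 180
  180 180]
 [175 177 176 172 169 165 159 148 150 182 184 156 144 141 138 137 136 133
  132 133]
 [127 129 127 124 120 117 112 104 100 108 112 104 101  98  95  98 101 101
   98  94]
 [ 87  87  87  86  86  85  83  80  80  80  82  84  86  85  85  89  93  94
   91  87]
 [ 78  78  78  79  80  79  79  80  79  80  81  82  85  86  85  87  89  90
   90  89]
 [ 77  78  79  80  80  80  81  83  83  82  82  83  86  88  89  88  88  88
   88  88]]
```

```bash
python3 - <<'E'
from h import *
c=cap('top'); yaw=.024; ay=np.array([-np.sin(yaw),np.cos(yaw)])
s=px2w(c,[(311.85,275.7),(342.0,273.7)],.056)[:,:2]; t=px2w(c,[(312.2,282.2),(341.3,280.6)],.027)[:,:2]
print(s,t,(s-t)@ay*1000)
c=cap('scene'); sc=lambda u,v:(242+(u+.5)/5.7143-.5,241+(v+.5-300)/5.7692-.5)
# hand: scene grip tops from con3: (331,371),(457,451); tab centres (306,426),(427,504)
s=px2w(c,[sc(331,371),sc(457,451)],.056)[:,:2]; t=px2w(c,[sc(305,425),sc(427,503)],.027)[:,:2]
print(s,t,(s-t)@ay*1000)
a=c['color'][241:293,242:382,::-1]
cv2.imwrite('pics/last.png',cv2.resize(a[5:47,5:50],None,fx=12,fy=12,interpolation=cv2.INTER_CUBIC) if 0 else np.hstack([cv2.resize(a[8:28,5:27],(396,360),interpolation=cv2.INTER_CUBIC),cv2.resize(a[22:42,27:49],(396,360),interpolation=cv2.INTER_CUBIC)]))
E
```

```text
[[ 0.42042742 -0.0952244 ]
 [ 0.42412211 -0.20069338]] [[ 0.40114615 -0.09563775]
 [ 0.40356498 -0.1989728 ]] [-0.04947524 -2.21340867]
[[ 0.42029601 -0.09484104]
 [ 0.42398411 -0.20085735]] [[ 0.39758284 -0.09504841]
 [ 0.40237156 -0.19767056]] [-0.33774425 -3.70452868]
```

View pics/last.png

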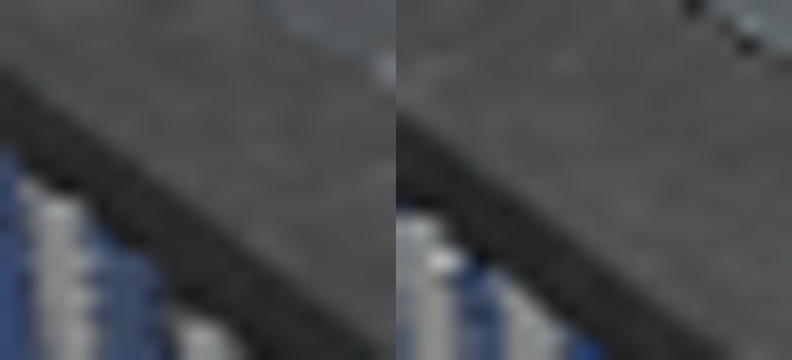

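The last crop missed the grips and shows only the bench edge. The numbers do settle it: speed is level (within about 0.3 mm), and time is 2–4 mm too far right. I'll regrip time and move it back by about 2.7 mm.

Call:
move_arm --targets '[{"twist": [0, 0, 0], "travel": [0.036, 0.016, 0], "gripper": 0.5}, {"twist": [0, 0, 0], "travel": [0.072, 0.032, 0], "gripper": 0.5}, {"twist": [0, 0, 0], "travel": [0.108, 0.048, 0], "gripper": 0.5}, {"twist": [0, 0, 0], "travel": [0.144, 0.064, 0], "gripper": 0.5}, {"twist": [0, 0, 0], "travel": [0.18, 0.08, 0], "gripper": 0.5}]'

```text
t: 45.72
ee_pos: [0.3354, -0.4272, 0.2132]
tool_rot: [-0.0, 0.699, 0.715, 0.0]
force: [0.6, -0.5, -0.2]
width: 0.0428
gripper_force: 0.0
```

Call:
move_arm --targets '[{"twist": [0, 0, 0], "travel": [0.036, 0.016, 0], "gripper": 0.5}, {"twist": [0, 0, 0], "travel": [0.072, 0.032, 0], "gripper": 0.5}, {"twist": [0, 0, 0], "travel": [0.108, 0.048, 0], "gripper": 0.5}, {"twist": [0, 0, 0], "travel": [0.144, 0.064, 0], "gripper": 0.5}, {"twist": [0, 0, 0], "travel": [0.18, 0.08, 0], "gripper": 0.5}]'

```text
t: 46.13
ee_pos: [0.411, -0.2453, 0.2135]
tool_rot: [0.0, 0.699, 0.716, 0.0]
force: [1.3, -0.4, 0.4]
width: 0.0425
gripper_force: 0.0
```

Call:
move_arm --targets '[{"twist": [0, 0, 0], "travel": [0.036, 0.012, 0.01], "gripper": 0.5}, {"twist": [0, 0, 0], "travel": [0.049, 0.0173, 0.04], "gripper": 0.5}, {"twist": [0, 0, 0], "travel": [0.049, 0.0173, 0.08], "gripper": 0.5}, {"twist": [0, 0, 0], "travel": [0.049, 0.0173, 0.11], "gripper": 0.5}, {"twist": [0, 0, 0], "travel": [0.049, 0.0173, 0.12], "gripper": 0.5}]'

```text
t: 46.55
ee_pos: [0.4245, -0.1961, 0.0899]
tool_rot: [-0.003, 0.698, 0.716, -0.001]
force: [-1.0, 1.2, -0.3]
width: 0.043
gripper_force: 0.0
```

Call:
move_arm --targets '[{"twist": [0, 0, 0], "travel": [0, 0, 0], "gripper": 0.5}, {"twist": [0, 0, 0], "travel": [0, 0, 0], "gripper": 0.5}, {"twist": [0, 0, 0], "travel": [0, 0, 0], "gripper": 0.5}]'

```text
t: 46.8
ee_pos: [0.4277, -0.1991, 0.095]
tool_rot: [0.001, 0.699, 0.715, 0.0]
force: [0.7, 0.0, -0.4]
width: 0.0426
gripper_force: 0.0
```

Call:
move_arm --targets '[{"twist": [0, 0, 0], "travel": [0, -0.003, 0.025], "gripper": 0.5}, {"twist": [0, 0, 0], "travel": [0, -0.003, 0.045], "gripper": 0.5}, {"twist": [0, 0, 0], "travel": [0, -0.003, 0.055], "gripper": 0.5}, {"twist": [0, 0, 0], "travel": [0, -0.003, 0.06], "gripper": 0.5}, {"twist": [0, 0, 0], "travel": [0, -0.003, 0.061], "gripper": 0.4}]'

```text
t: 47.22
ee_pos: [0.4239, -0.1989, 0.0327]
tool_rot: [0.0, 0.699, 0.715, 0.0]
force: [-0.7, -0.3, 0.8]
width: 0.0345
gripper_force: 0.0
```

Call:
move_arm --grip_force 20 --targets '[{"twist": [0, 0, 0], "travel": [0, 0, 0], "gripper": 0.25}, {"twist": [0, 0, 0], "travel": [0, 0, 0], "gripper": 0.1}, {"twist": [0, 0, 0], "travel": [0, 0, 0], "gripper": 0.0}, {"twist": [0, 0, 0], "travel": [0, 0, 0], "gripper": 0.0}, {"twist": [0, 0, 0], "travel": [0, 0, 0], "gripper": 0.0}]'

```text
t: 47.63
ee_pos: [0.424, -0.199, 0.0334]
tool_rot: [0.001, 0.699, 0.715, 0.0]
force: [-2.5, -1.2, 7.8]
width: 0.0138
gripper_force: 23.4
```

Call:
move_arm --targets '[{"twist": [0, 0, 0], "travel": [0.001, 0, 0], "gripper": 0.0}, {"twist": [0, 0, 0], "travel": [0.002, 0, 0], "gripper": 0.0}, {"twist": [0, 0, 0], "travel": [0.0027, 0, 0], "gripper": 0.0}, {"twist": [0, 0, 0], "travel": [0.0027, 0, 0], "gripper": 0.0}, {"twist": [0, 0, 0], "travel": [0.0027, 0, 0], "gripper": 0.0}]'

```text
t: 48.05
ee_pos: [0.4239, -0.1962, 0.0334]
tool_rot: [0.001, 0.699, 0.715, 0.0]
force: [-1.3, -0.7, 7.4]
width: 0.0135
gripper_force: 23.4
```

Call:
move_arm --targets '[{"twist": [0, 0, 0], "travel": [0, 0, 0], "gripper": 0.25}, {"twist": [0, 0, 0], "travel": [0, 0, 0], "gripper": 0.5}, {"twist": [0, 0, 0], "travel": [0, 0, 0], "gripper": 0.5}, {"twist": [0, 0, 0], "travel": [0, 0, -0.03], "gripper": 0.5}, {"twist": [0, 0, 0], "travel": [0, 0, -0.07], "gripper": 0.5}]'

```text
t: 48.47
ee_pos: [0.4212, -0.1948, 0.1008]
tool_rot: [-0.003, 0.699, 0.715, -0.001]
force: [0.2, -0.6, -0.1]
width: 0.0426
gripper_force: 0.0
```

Call:
move_arm --targets '[{"twist": [0, 0, 0], "travel": [-0.02, -0.02, -0.03], "gripper": 0.5}, {"twist": [0, 0, 0], "travel": [-0.05, -0.03, -0.05], "gripper": 0.5}, {"twist": [0, 0, 0], "travel": [-0.09, -0.04, -0.06], "gripper": 0.5}, {"twist": [0, 0, 0], "travel": [-0.13, -0.05, -0.06], "gripper": 0.5}, {"twist": [0, 0, 0], "travel": [-0.17, -0.06, -0.06], "gripper": 0.5}]'

```text
t: 48.88
ee_pos: [0.3673, -0.3693, 0.164]
tool_rot: [0.001, 0.699, 0.715, 0.0]
force: [1.6, -0.4, -0.2]
width: 0.0426
gripper_force: 0.0
```

Call:
move_arm --targets '[{"twist": [0, 0, 0], "travel": [-0.04, -0.015, 0], "gripper": 0.5}, {"twist": [0, 0, 0], "travel": [-0.08, -0.03, 0], "gripper": 0.5}, {"twist": [0, 0, 0], "travel": [-0.12, -0.045, 0], "gripper": 0.5}, {"twist": [0, 0, 0], "travel": [-0.155, -0.065, 0], "gripper": 0.5}, {"twist": [0, 0, 0], "travel": [-0.19, -0.08, 0], "gripper": 0.5}]'

```text
t: 49.3
ee_pos: [0.2901, -0.5607, 0.1623]
tool_rot: [-0.0, 0.699, 0.715, 0.0]
force: [0.7, -0.3, 0.2]
width: 0.0426
gripper_force: 0.0
```

```bash
python3 - <<'E'
from h import *
print(np.round(arm.state()['ee_pos'],4))
g=np.mean([cap('top')['color'].astype(float).mean(2) for _ in range(2)],0)
print(g[270:284,335:349].astype(int)); print(g[273:279,307:317].astype(int))
E
python3 d.py
```

```text
[ 0.2901 -0.5607  0.1623]
[[188 191 185 181 187 189 183 184 180 188 192 192 192 192]
 [185 190 190 184 180 178 176 175 175 183 191 192 193 193]
 [187 191 190 174 146 137 144 135 136 157 184 192 193 194]
 [186 180 174 148 107 111 135 106  98 131 169 182 188 193]
 [158 140 128 103  82 106 135 100  83 102 128 149 173 191]
 [123 104  87  70  67  88 110  88  86 105 117 137 169 190]
 [143 133 114 102  97 102 108 109 129 157 167 173 185 194]
 [178 175 168 163 163 164 166 166 174 187 192 193 195 196]
 [190 190 189 189 191 196 204 194 193 196 196 197 197 197]
 [192 192 193 195 196 209 220 206 197 197 197 197 197 197]
 [193 193 194 195 198 209 223 211 198 198 198 197 196 195]
 [195 194 195 194 192 202 226 221 203 196 194 192 189 186]
 [193 191 190 188 180 190 230 230 200 184 182 179 176 172]
 [172 170 167 161 150 153 185 188 162 154 156 158 161 165]]
[[176 174 164 152 148 141 138 150 174 183]
 [169 158 131 116 123 117 104 127 169 181]
 [139 121  92  83  98 107  89 109 156 167]
 [102  82  66  68  87 103  84  91 125 133]
 [ 97  76  64  63  76  92  82  95 131 141]
 [142 118 102  98  99 109 113 130 161 169]]
[ 0.2894 -0.5641  0.1625] yaw 91.09 w 0.0426 F [ 1.6  0.2 -0.4] t 49.4
top 0.75 225 [0.4557 0.3663] at deck [0.4488 0.3532]
top 0.64 189 [0.4529 0.2225] at deck [0.446  0.2134]
top 0.63 2751 [0.4257 0.2875] at deck [0.4196 0.2766]
top 0.62 241 [0.4787 0.3084] at deck [0.4711 0.2969]
top 0.56 212 [ 0.7025 -0.3589] at deck [ 0.6887 -0.3518]
scene 0.75 316 [ 0.4003 -0.7499] at deck [ 0.3667 -0.7631]
scene 0.68 129 [ 0.7004 -0.3655] at deck [ 0.6546 -0.3944]
scene 0.55 123 [0.5057 0.356 ] at deck [0.4678 0.2976]
scene 0.52 104 [0.4808 0.4125] at deck [0.4439 0.3518]
scene 0.5 37 [ 0.4513 -0.2281] at deck [ 0.4156 -0.2626]
scene 0.47 139 [0.4772 0.2695] at deck [0.4405 0.2146]
```

The faders are now level: time's stripe reads col 341.0 against its tab at 341.2. The middle dish has been knocked to about (.470,.297), so I'll put it back before running.

Call:
move_arm --targets '[{"twist": [0, 0, 0], "travel": [0.036, 0.008, -0.01], "gripper": 0.6}, {"twist": [0, 0, 0], "travel": [0.072, 0.016, -0.02], "gripper": 0.7}, {"twist": [0, 0, 0], "travel": [0.11, 0.025, -0.03], "gripper": 0.85}, {"twist": [0, 0, 0], "travel": [0.15, 0.034, -0.03], "gripper": 0.85}, {"twist": [0, 0, 0], "travel": [0.19, 0.044, -0.03], "gripper": 0.85}]'

```text
t: 50.02
ee_pos: [0.3318, -0.3653, 0.1931]
tool_rot: [0.001, 0.699, 0.715, 0.0]
force: [0.5, 0.4, -0.3]
width: 0.0727
gripper_force: 0.0
```

Call:
move_arm --targets '[{"twist": [0, 0, 0], "travel": [0.038, 0.009, 0], "gripper": 0.85}, {"twist": [0, 0, 0], "travel": [0.076, 0.018, 0], "gripper": 0.85}, {"twist": [0, 0, 0], "travel": [0.114, 0.026, 0], "gripper": 0.85}, {"twist": [0, 0, 0], "travel": [0.152, 0.035, 0], "gripper": 0.85}, {"twist": [0, 0, 0], "travel": [0.19, 0.044, 0], "gripper": 0.85}]'

```text
t: 50.43
ee_pos: [0.3706, -0.1741, 0.1926]
tool_rot: [0.0, 0.699, 0.716, 0.0]
force: [1.4, -0.4, -0.2]
width: 0.073
gripper_force: 0.0
```

Call:
move_arm --targets '[{"twist": [0, 0, 0], "travel": [0.038, 0.009, 0], "gripper": 0.85}, {"twist": [0, 0, 0], "travel": [0.076, 0.018, 0], "gripper": 0.85}, {"twist": [0, 0, 0], "travel": [0.114, 0.026, 0], "gripper": 0.85}, {"twist": [0, 0, 0], "travel": [0.152, 0.035, 0], "gripper": 0.85}, {"twist": [0, 0, 0], "travel": [0.19, 0.044, 0], "gripper": 0.85}]'

```text
t: 50.85
ee_pos: [0.4097, 0.0168, 0.1927]
tool_rot: [0.0, 0.698, 0.716, 0.0]
force: [1.1, -0.1, 0.6]
width: 0.0724
gripper_force: 0.0
```

Call:
move_arm --targets '[{"twist": [0, 0, 0], "travel": [0.038, 0.009, 0], "gripper": 0.85}, {"twist": [0, 0, 0], "travel": [0.076, 0.018, 0], "gripper": 0.85}, {"twist": [0, 0, 0], "travel": [0.114, 0.026, 0], "gripper": 0.85}, {"twist": [0, 0, 0], "travel": [0.152, 0.035, 0], "gripper": 0.85}, {"twist": [0, 0, 0], "travel": [0.19, 0.044, 0], "gripper": 0.85}]'

```text
t: 51.27
ee_pos: [0.4489, 0.2077, 0.1926]
tool_rot: [-0.0, 0.698, 0.716, 0.0]
force: [0.3, -0.6, -0.2]
width: 0.0727
gripper_force: 0.0
```

Call:
move_arm --targets '[{"twist": [0, 0, 0], "travel": [0.038, 0.009, 0], "gripper": 0.85}, {"twist": [0, 0, 0], "travel": [0.076, 0.018, 0], "gripper": 0.85}, {"twist": [0, 0, 0], "travel": [0.0976, 0.022, 0.02], "gripper": 0.85}, {"twist": [0, 0, 0], "travel": [0.0976, 0.022, 0.05], "gripper": 0.85}, {"twist": [0, 0, 0], "travel": [0.0976, 0.022, 0.08], "gripper": 0.85}]'

```text
t: 51.68
ee_pos: [0.4694, 0.3058, 0.1124]
tool_rot: [0.0, 0.698, 0.717, 0.001]
force: [0.1, -0.4, -0.6]
width: 0.0727
gripper_force: 0.0
```

Call:
move_arm --targets '[{"twist": [0, 0, 0], "travel": [0, 0, 0], "gripper": 0.85}, {"twist": [0, 0, 0], "travel": [0, 0, 0], "gripper": 0.85}, {"twist": [0, 0, 0], "travel": [0, 0, 0], "gripper": 0.85}]'

```text
t: 51.93
ee_pos: [0.4701, 0.3034, 0.1139]
tool_rot: [0.0, 0.699, 0.715, 0.0]
force: [0.2, -0.6, 0.1]
width: 0.0725
gripper_force: 0.0
```

```bash
python3 d.py | grep -v '\-0\.[37]'
```

```text
[0.4701 0.3034 0.1139] yaw 91.34 w 0.0725 F [ 0.2 -0.6  0.1] t 51.9333
top 0.5 245 [0.4529 0.2222] at deck [0.446  0.2131]
top 0.42 125 [0.4831 0.2962] at deck [0.4754 0.2851]
scene 0.6 99 [0.5045 0.3541] at deck [0.4666 0.2957]
scene 0.55 145 [0.4812 0.2655] at deck [0.4443 0.2108]
scene 0.22 52 [ 0.4489 -0.1698] at deck [ 0.4134 -0.2067]
```

Call:
move_arm --targets '[{"twist": [0, 0, 0], "travel": [-0.0065, 0, 0.02], "gripper": 0.85}, {"twist": [0, 0, 0], "travel": [-0.0065, 0, 0.04], "gripper": 0.85}, {"twist": [0, 0, 0], "travel": [-0.0065, 0, 0.052], "gripper": 0.85}, {"twist": [0, 0, 0], "travel": [-0.0065, 0, 0.058], "gripper": 0.85}, {"twist": [0, 0, 0], "travel": [-0.0065, 0, 0.06], "gripper": 0.85}]'

```text
t: 52.55
ee_pos: [0.4701, 0.2962, 0.052]
tool_rot: [-0.0, 0.699, 0.715, -0.0]
force: [0.3, 1.0, 0.3]
width: 0.0727
gripper_force: 0.0
```

Call:
move_arm --targets '[{"twist": [0, 0, 0], "travel": [0, 0, 0.002], "gripper": 0.85}, {"twist": [0, 0, 0], "travel": [0, 0, 0.004], "gripper": 0.85}, {"twist": [0, 0, 0], "travel": [0, 0, 0.006], "gripper": 0.85}, {"twist": [0, 0, 0], "travel": [0, 0, 0.006], "gripper": 0.85}]'

```text
t: 52.88
ee_pos: [0.4704, 0.2965, 0.0467]
tool_rot: [0.0, 0.699, 0.715, 0.0]
force: [0.5, -0.7, 0.8]
width: 0.0724
gripper_force: 0.0
```

Call:
move_arm --grip_force 20 --targets '[{"twist": [0, 0, 0], "travel": [0, 0, 0], "gripper": 0.78}, {"twist": [0, 0, 0], "travel": [0, 0, 0], "gripper": 0.7}, {"twist": [0, 0, 0], "travel": [0, 0, 0], "gripper": 0.6}, {"twist": [0, 0, 0], "travel": [0, 0, 0], "gripper": 0.6}, {"twist": [0, 0, 0], "travel": [0, 0, 0], "gripper": 0.6}]'

```text
t: 53.3
ee_pos: [0.4705, 0.2965, 0.0471]
tool_rot: [0.0, 0.699, 0.715, 0.0]
force: [-1.3, -0.8, 5.3]
width: 0.0573
gripper_force: 20.4
```

Call:
move_arm --targets '[{"twist": [0, 0, 0], "travel": [0, 0, -0.002], "gripper": 0.6}, {"twist": [0, 0, 0], "travel": [0, 0, -0.005], "gripper": 0.6}, {"twist": [0, 0, 0], "travel": [-0.004, -0.007, -0.005], "gripper": 0.6}, {"twist": [0, 0, 0], "travel": [-0.009, -0.015, -0.005], "gripper": 0.6}, {"twist": [0, 0, 0], "travel": [-0.0135, -0.0235, -0.005], "gripper": 0.6}]'

```text
t: 53.72
ee_pos: [0.4459, 0.2816, 0.0513]
tool_rot: [-0.0, 0.699, 0.715, -0.0]
force: [-0.4, -0.6, 0.5]
width: 0.0577
gripper_force: 21.4
```

Call:
move_arm --targets '[{"twist": [0, 0, 0], "travel": [0, 0, 0], "gripper": 0.6}, {"twist": [0, 0, 0], "travel": [0, 0, 0], "gripper": 0.6}]'

```text
t: 53.88
ee_pos: [0.4462, 0.2818, 0.0514]
tool_rot: [-0.0, 0.699, 0.715, -0.0]
force: [0.5, -0.4, -0.2]
width: 0.0576
gripper_force: 21.4
```

Call:
move_arm --targets '[{"twist": [0, 0, 0], "travel": [0.001, 0, 0.002], "gripper": 0.6}, {"twist": [0, 0, 0], "travel": [0.001, 0, 0.004], "gripper": 0.6}, {"twist": [0, 0, 0], "travel": [0.001, 0, 0.0045], "gripper": 0.6}, {"twist": [0, 0, 0], "travel": [0.001, 0, 0.0045], "gripper": 0.75}, {"twist": [0, 0, 0], "travel": [0.001, 0, 0.0045], "gripper": 0.85}]'

```text
t: 54.3
ee_pos: [0.4473, 0.2835, 0.0468]
tool_rot: [-0.0, 0.699, 0.715, 0.0]
force: [0.3, 1.0, -0.5]
width: 0.0724
gripper_force: 0.0
```

Call:
move_arm --targets '[{"twist": [0, 0, 0], "travel": [0, 0, 0], "gripper": 0.85}, {"twist": [0, 0, 0], "travel": [0, 0, 0], "gripper": 0.85}, {"twist": [0, 0, 0], "travel": [0, 0, -0.03], "gripper": 0.85}, {"twist": [0, 0, 0], "travel": [0, 0, -0.07], "gripper": 0.85}, {"twist": [0, 0, 0], "travel": [0, 0, -0.11], "gripper": 0.85}]'

```text
t: 54.72
ee_pos: [0.4461, 0.2827, 0.1573]
tool_rot: [-0.0, 0.699, 0.715, -0.002]
force: [0.6, 0.1, -0.7]
width: 0.0725
gripper_force: 0.0
```

Call:
move_arm --targets '[{"twist": [0, 0, 0], "travel": [-0.04, 0, -0.01], "gripper": 0.7}, {"twist": [0, 0, 0], "travel": [-0.08, 0, -0.02], "gripper": 0.5}, {"twist": [0, 0, 0], "travel": [-0.12, 0, -0.02], "gripper": 0.5}, {"twist": [0, 0, 0], "travel": [-0.16, 0, -0.02], "gripper": 0.5}, {"twist": [0, 0, 0], "travel": [-0.2, 0, -0.02], "gripper": 0.5}]'

```text
t: 55.13
ee_pos: [0.4514, 0.0818, 0.1774]
tool_rot: [0.0, 0.699, 0.715, 0.0]
force: [0.9, -0.2, 0.2]
width: 0.0431
gripper_force: 0.0
```

Call:
move_arm --targets '[{"twist": [0, 0, 0], "travel": [-0.04, -0.002, 0], "gripper": 0.5}, {"twist": [0, 0, 0], "travel": [-0.08, -0.005, 0], "gripper": 0.5}, {"twist": [0, 0, 0], "travel": [-0.12, -0.007, 0], "gripper": 0.5}, {"twist": [0, 0, 0], "travel": [-0.16, -0.01, 0], "gripper": 0.5}, {"twist": [0, 0, 0], "travel": [-0.2, -0.012, 0], "gripper": 0.5}]'

```text
t: 55.55
ee_pos: [0.4435, -0.1187, 0.1771]
tool_rot: [0.0, 0.699, 0.715, 0.0]
force: [1.2, 0.5, 0.1]
width: 0.0426
gripper_force: 0.0
```

Call:
move_arm --targets '[{"twist": [0, 0, 0], "travel": [-0.03, -0.002, 0], "gripper": 0.5}, {"twist": [0, 0, 0], "travel": [-0.07, -0.004, 0], "gripper": 0.5}, {"twist": [0, 0, 0], "travel": [-0.11, -0.005, 0], "gripper": 0.5}, {"twist": [0, 0, 0], "travel": [-0.132, -0.005, 0], "gripper": 0.5}, {"twist": [0, 0, 0], "travel": [-0.132, -0.005, 0], "gripper": 0.5}]'

```text
t: 55.97
ee_pos: [0.4425, -0.2531, 0.1771]
tool_rot: [0.001, 0.7, 0.714, -0.0]
force: [-0.3, 0.3, 1.0]
width: 0.043
gripper_force: 0.0
```

```bash
python3 d.py | grep -v '\-0\.[37]'
```

```text
top 0.61 225 [0.4563 0.366 ] at deck [0.4494 0.3529]
top 0.48 247 [0.4531 0.2245] at deck [0.4463 0.2154]
scene 0.7 111 [0.4802 0.3419] at deck [0.4434 0.284 ]
scene 0.61 147 [0.4805 0.268 ] at deck [0.4437 0.2132]
scene 0.56 112 [0.4839 0.4134] at deck [0.4469 0.3526]
```

All three dishes stand in a row on the mat. Now the run switch.

Call:
move_arm --targets '[{"twist": [0, 0, 0], "travel": [0, -0.0155, 0.03], "gripper": 0.5}, {"twist": [0, 0, 0], "travel": [0, -0.0155, 0.06], "gripper": 0.5}, {"twist": [0, 0, 0], "travel": [0, -0.0155, 0.085], "gripper": 0.5}, {"twist": [0, 0, 0], "travel": [0, -0.0155, 0.085], "gripper": 0.5}, {"twist": [0, 0, 0], "travel": [0, -0.0155, 0.085], "gripper": 0.5}]'

```text
t: 56.58
ee_pos: [0.4261, -0.2478, 0.0915]
tool_rot: [-0.001, 0.699, 0.716, -0.0]
force: [0.3, -0.3, 1.1]
width: 0.0429
gripper_force: 0.0
```

Call:
move_arm --targets '[{"twist": [0, 0, 0], "travel": [0, 0, 0.02], "gripper": 0.5}, {"twist": [0, 0, 0], "travel": [0, 0, 0.04], "gripper": 0.5}, {"twist": [0, 0, 0], "travel": [0, 0, 0.05], "gripper": 0.5}, {"twist": [0, 0, 0], "travel": [0, 0, 0.055], "gripper": 0.5}, {"twist": [0, 0, 0], "travel": [0, 0, 0.057], "gripper": 0.4}]'

```text
t: 57.0
ee_pos: [0.4271, -0.2492, 0.0354]
tool_rot: [0.0, 0.699, 0.715, 0.0]
force: [-0.9, -0.3, 0.2]
width: 0.0344
gripper_force: 0.0
```

Call:
move_arm --grip_force 20 --targets '[{"twist": [0, 0, 0], "travel": [0, 0, 0.001], "gripper": 0.25}, {"twist": [0, 0, 0], "travel": [0, 0, 0.001], "gripper": 0.1}, {"twist": [0, 0, 0], "travel": [0, 0, 0.001], "gripper": 0.0}, {"twist": [0, 0, 0], "travel": [0, 0, 0.001], "gripper": 0.0}, {"twist": [0, 0, 0], "travel": [0, 0, 0.001], "gripper": 0.0}]'

```text
t: 57.42
ee_pos: [0.4252, -0.2489, 0.0347]
tool_rot: [-0.001, 0.699, 0.715, -0.001]
force: [-6.8, -0.4, 5.8]
width: 0.0137
gripper_force: 21.8
```

Call:
move_arm --targets '[{"twist": [0, 0, 0], "travel": [-0.006, 0, 0], "gripper": 0.0}, {"twist": [0, 0, 0], "travel": [-0.012, 0, 0], "gripper": 0.0}, {"twist": [0, 0, 0], "travel": [-0.018, 0, 0], "gripper": 0.0}, {"twist": [0, 0, 0], "travel": [-0.022, 0, 0], "gripper": 0.0}, {"twist": [0, 0, 0], "travel": [-0.024, 0, 0], "gripper": 0.0}]'

```text
t: 57.83
ee_pos: [0.4256, -0.2723, 0.0346]
tool_rot: [-0.002, 0.699, 0.715, -0.0]
force: [-2.7, 16.0, 12.4]
width: 0.0139
gripper_force: 22.7
```

Call:
move_arm --targets '[{"twist": [0, 0, 0], "travel": [-0.001, 0, 0], "gripper": 0.0}, {"twist": [0, 0, 0], "travel": [-0.002, 0, 0], "gripper": 0.0}, {"twist": [0, 0, 0], "travel": [-0.003, 0, 0], "gripper": 0.0}, {"twist": [0, 0, 0], "travel": [-0.003, 0, 0], "gripper": 0.0}]'

```text
t: 58.17
ee_pos: [0.4255, -0.2728, 0.0346]
tool_rot: [-0.003, 0.7, 0.715, 0.001]
force: [-1.7, 21.0, 12.1]
width: 0.0133
gripper_force: 22.9
```

End stop reached (21 N). Release, retract and verify.

Call:
move_arm --targets '[{"twist": [0, 0, 0], "travel": [0.0005, 0, 0], "gripper": 0.1}, {"twist": [0, 0, 0], "travel": [0.0005, 0, 0], "gripper": 0.5}, {"twist": [0, 0, 0], "travel": [0.0005, 0, 0], "gripper": 0.5}, {"twist": [0, 0, 0], "travel": [0.0005, 0, 0], "gripper": 0.5}, {"twist": [0, 0, 0], "travel": [0.0005, 0, -0.03], "gripper": 0.5}]'

```text
t: 58.58
ee_pos: [0.425, -0.2745, 0.0609]
tool_rot: [-0.003, 0.699, 0.715, -0.001]
force: [-0.5, -0.1, 0.1]
width: 0.0424
gripper_force: 0.0
```

Call:
move_arm --targets '[{"twist": [0, 0, 0], "travel": [0, 0, -0.04], "gripper": 0.5}, {"twist": [0, 0, 0], "travel": [0, 0, -0.08], "gripper": 0.5}, {"twist": [0, 0, 0], "travel": [-0.03, -0.01, -0.1], "gripper": 0.5}, {"twist": [0, 0, 0], "travel": [-0.07, -0.02, -0.1], "gripper": 0.5}, {"twist": [0, 0, 0], "travel": [-0.11, -0.03, -0.1], "gripper": 0.5}]'

```text
t: 59.0
ee_pos: [0.4007, -0.3885, 0.1669]
tool_rot: [0.003, 0.698, 0.716, -0.0]
force: [0.9, -0.1, 0.1]
width: 0.043
gripper_force: 0.0
```

Call:
move_arm --targets '[{"twist": [0, 0, 0], "travel": [-0.036, -0.018, 0], "gripper": 0.5}, {"twist": [0, 0, 0], "travel": [-0.072, -0.036, 0], "gripper": 0.5}, {"twist": [0, 0, 0], "travel": [-0.108, -0.054, 0], "gripper": 0.5}, {"twist": [0, 0, 0], "travel": [-0.144, -0.072, 0], "gripper": 0.5}, {"twist": [0, 0, 0], "travel": [-0.18, -0.09, 0], "gripper": 0.5}]'

```text
t: 59.42
ee_pos: [0.3126, -0.5706, 0.1644]
tool_rot: [0.0, 0.699, 0.715, -0.0]
force: [1.2, 0.4, 0.1]
width: 0.0428
gripper_force: 0.0
```

```bash
python3 d.py | grep -v '\-0\.[37]'; python3 - <<'E'
from h import *
c=cap('top');g=c['color'].astype(float).mean(2)
print(g[270:278,350:374].astype(int)); print(g[271:277,336:348].astype(int)); print(g[273:278,307:317].astype(int))
E
```

```text
[ 0.3126 -0.5706  0.1644] yaw 91.27 w 0.0428 F [1.2 0.4 0.1] t 59.4167
top 0.81 238 [0.456  0.2961] at deck [0.449 0.285]
top 0.76 256 [0.4573 0.3677] at deck [0.4504 0.3545]
top 0.74 234 [0.4536 0.2233] at deck [0.4468 0.2142]
scene 0.61 124 [0.4829 0.2692] at deck [0.446  0.2144]
scene 0.56 120 [0.4848 0.4153] at deck [0.4478 0.3545]
scene 0.41 128 [0.4819 0.3425] at deck [0.445  0.2847]
scene 0.36 1588 [0.4398 0.2727] at deck [0.4046 0.2177]
[[192 192 193 192 191 186 183 190 192 193 191 184 175 164 165 163 166 178
  164 112  82  81  80  78]
 [192 194 193 194 191 189 188 191 189 184 175 155 134 133 149 127 127 151
  157 110  80  80  79  78]
 [193 193 193 192 189 188 186 183 174 150 134 108  88 112 139 107 101 137
  155 109  78  79  78  79]
 [194 194 191 183 167 162 158 149 136 106  87  70  67  97 122  99  99 139
  159 112  82  79  80  81]
 [194 194 188 165 135 129 128 122 111  85  71  60  60  79 100  94 108 153
  166 116  83  81  81  81]
 [191 189 183 161 137 141 152 149 141 117 107 101  99 101 109 116 139 174
  172 119  87  85  83  83]
 [175 172 168 160 150 156 164 163 160 153 152 160 162 163 165 168 176 189
  179 126  91  87  87  84]
 [166 163 158 164 168 173 176 177 175 171 173 182 189 192 191 191 193 195
  180 131  95  88  88  87]]
[[190 190 183 181 178 176 176 175 183 191 193 194]
 [191 190 173 146 137 143 135 135 159 184 193 194]
 [182 174 148 108 111 135 108  99 132 169 182 189]
 [142 129 104  81 106 135 102  84 103 129 148 174]
 [105  87  70  66  88 110  89  87 106 117 138 170]
 [134 115 101  97 102 108 110 130 157 166 172 181]]
[[177 174 164 152 148 142 137 150 175 184]
 [169 158 132 116 124 117 104 127 170 182]
 [140 121  93  84  98 109  90 110 157 167]
 [102  83  67  69  88 103  86  92 124 133]
 [ 97  76  64  63  75  91  83  95 130 143]]
```

The run stripe moved about 8 px, which is its full travel. The faders and dishes are in place, so I'm handing in.

```bash
python3 -c "
from bench import arm
print(arm.finish_job())"
```

```text
the job is handed in; nothing more can be done
None
```

I handed the job in at about 59 s: both keys that were present are in the bin, three dishes stand in a row on the mat, the faders are at their tabs to within about 1 mm by camera, and the run switch is at its right stop; no verdict came back.

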